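# Fetch the doming cube from behind its punches

## Task

Get the brass doming cube out of its wooden stand for work: the three big punches standing round it leave no room for fingers, so first take them out and stand all three upright on the grey felt mat. Then lift the cube out and set it gently, upright, on the middle of the steel bench block; only after that put each punch back upright in the socket that fits it, fully home. Don't let a punch fall over or the cube tip.

Things in the scene. Friction and masses are not known exactly. Their poses are not given: they have to be found in the camera images.
- stand: dark wood tray 100 x 158 mm, fixed. Origin: centre of underside; x depth, y length, z up. Well for the cube in the middle, 56 x 58 mm, floor at z 10 mm; wood round it up to z 34. Punch places at (0,50), (-21,-50), (21,-50) mm; which socket is where varies. Behind the well (+x) four thin glued-in punches, tops z 58, bar fingers from the cube's +x face: grip the cube by its -y and +y faces
- doming_cube: brass doming block, a 50 mm cube with round hollows in its faces, about 0.8 kg, loose in the stand's well with its sides parallel to the stand's. Origin: centre of its underside; z up. In the well its top is 60 mm above the bench, 26 mm above the socket blocks' tops; the clearance in the well is 3 to 4 mm a side
- bench_block: plain steel bench block, 64 x 64 x 19 mm, fixed on the bench. Origin: centre of its underside, z up; the cube goes on its top face, 19 mm above the origin. Behind the work, 0.68 to 0.72 m ahead of the robot, pliers and tweezers hang from a shelf edge down to about 0.2 m above the bench: keep the gripper in front of them
- felt_mat: plain grey felt mat, 100 x 180 mm, 4 mm thick, fixed on the bench: the side area where the punches wait. Origin: centre of its underside; x along its 100 mm side, y along its 180 mm side; top 4 mm above the origin
- punch_small: the small one of three big steel doming punches, 100 mm long, 16 mm diameter (straight shank, ball end up, flat foot down), about 121 g, loose. Origin: centre of its foot; z along it, up. It starts upright in the socket that fits it, foot 12 mm above the bench; above the cube's top (60 mm) there is room to grip it across the stand's y
- punch_medium: the medium one of three big steel doming punches, 100 mm long, 21 mm diameter (straight shank, ball end up, flat foot down), about 208 g, loose. Origin: centre of its foot; z along it, up. It starts upright in the socket that fits it, foot 12 mm above the bench; above the cube's top (60 mm) there is room to grip it across the stand's y
- punch_large: the large one of three big steel doming punches, 100 mm long, 26 mm diameter (straight shank, ball end up, flat foot down), about 319 g, loose. Origin: centre of its foot; z along it, up. It starts upright in the socket that fits it, foot 12 mm above the bench; above the cube's top (60 mm) there is room to grip it across the stand's y
- socket_small: light wooden block 42 x 42 x 26 mm, fixed in the stand, with one blind hole 20 mm in diameter for the small punch (16 mm), mouth countersunk by 4 mm all round. Origin: centre of its underside, on the hole's axis, 8 mm above the bench; hole floor 4 mm and top 26 mm above the origin
- socket_medium: light wooden block 42 x 42 x 26 mm, fixed in the stand, with one blind hole 25 mm in diameter for the medium punch (21 mm), mouth countersunk by 4 mm all round. Origin: centre of its underside, on the hole's axis, 8 mm above the bench; hole floor 4 mm and top 26 mm above the origin
- socket_large: light wooden block 42 x 42 x 26 mm, fixed in the stand, with one blind hole 30 mm in diameter for the large punch (26 mm), mouth countersunk by 4 mm all round. Origin: centre of its underside, on the hole's axis, 8 mm above the bench; hole floor 4 mm and top 26 mm above the origin
Things that resemble listed ones, but are neither listed nor needed, are in the scene too. What is shaped like the punch_large but turquoise is not meant.

How it is judged:
By the outcome, as a careful person would: the job done as asked, in the order asked, and still so for the second after the job is handed in, with the robot touching nothing.
It also fails if it takes over 144 s, if anything falls off the work surface, if the arm or the gripper's body presses on something with over 40 N, if the wrist force passes 120 N, or if a joint passes its speed limit or range.

## Robot

A 7-joint arm with a two-finger parallel gripper is mounted at the origin on a cart in front of the work surface, level with it; the furniture and walls round the work are solid. World frame = base frame: x ahead of the robot, y to its left, z up, the work surface at z = 0. Lengths are in m, angles in rad, forces in N, time in s.
With the tool pointing down it reaches from about 0.35 to 0.9 m from the base axis. Payload 8.1 kg.
Tool frame: the origin (TCP) lies on the front face of the gripper's body, between the roots of the fingers; the fingertips stand 66 mm ahead of it and the grasp point (between the pads) lies 47 mm ahead of it (arm.finger_overhang is the distance from the TCP to the fingertips, in m); z points along the fingers, y is the line along which they close (so a half turn about z gives the same grasp; the last joint's range is limited). The gripper opens to 92 mm and grips with 3 to 60 N. Pads are 19 mm wide; open, the fingers measure 130 mm over their backs; the gripper's body (75 mm by 190 mm) begins 47 mm behind the grasp point.
Start: joints at [1.031, 0.434, 0.025, 1.573, -0.012, 1.134, -0.075], TCP at [0.264, -0.566, 0.292] pointing down, gripper open.
Joint ranges: [-2.62, 2.62], [-0.44, 2.09], [-1.27, 1.32], [0.08, 2.57], [-1.32, 4.46], [0.12, 2], [-2.74, 2.74]. Speed limits (rad/s): [2.22, 2.22, 3.01, 3.01, 3.14, 3.14, 3.14].

## Interface

Orientations are given as a rotation vector (axis times angle).
In Python, from cell import readout, cams, workorder, spotter, arm gives the robot as it stands.
- The arm moves only by the shell command python3 -m creep 'ROWS' [FORCE]. ROWS is a JSON list of rows, 1 to 10 of them, each an object with the fields tx, ty, tz (the shift in shares of 200 mm (1.0 is 200 mm)), turn (a turn about the tool's z in parts of the range, where 1.0 means 4 rad), finger_gap (the opening from 0.0 (shut) to 1.0 (fully open)); a field left out counts as zero (the opening has to be given); each row shifts and turns the commanded pose from where the row before left it, along the tool's axes as they then stand; what a row does not reach is not made up. A row lasts 1/10 s, in which the tool goes at most 0.05 m and 0.15 rad, less where a joint would pass 70% of its speed; a pose out of reach is approached as far as the arm can. The fingers move at their own pace and stop on an object; FORCE is the grip in N (left out, the last holds). Time passes only in rows, so rows that do not move let the fingers close. It prints the time, the measured TCP pose, the force, the opening and the grip force at its end. No shift or turn number may pass 1 either way. Input that does not fit is refused with a message, and nothing moves.
- readout.observe(): the state, without advancing time (a new reading comes with each control period).
- cams.get_image(name): name is "scene" or "top"; returns a dict with "image" (480x640x3 uint8, blue, green, red), "fx", "fy", "cx", "cy" (pixels), "distortion" ([k1, k2, p1, p2, k3] as OpenCV has them; the pictures are not rectified), "cam_to_world" (4x4, takes a point from camera to world coordinates). Camera axes: x right, y down, z forward; pixel columns grow to the right and rows downward; lengths in m; the calibration is good to about 2 mm. A picture is of the moment at which its call begins. There is no depth.
- workorder.sign_off(): hands the job in; it is judged then, once.
Trained networks look in a picture, given as the dict that the camera call returned (one of the last four; its "shot" number tells which), for a name from the list of things; names that differ only in an ending like _2 or _b are one class to them, and where a whole thing is asked for, a point or a joint stands for the part that bears it (a point fixed in the world has none). Each returns a list of dicts, best first, with "score" (0 to 1); they miss things now and then, are a little off and sometimes report something else, mostly with a low value. They report only what shows in the picture. A call takes as long as a camera call. They do not tell look-alikes from the thing itself.
- spotter.boxes_of(picture, name): "centre" ([x, y, z] in m, in the coordinates of the camera as it stood for that picture, good to about 4 mm: the middle of the surface that is visible of it).
The state is a dict: "clock": time; "joints": joint angles; "dq": joint speeds; "joint_efforts": joint torques, N m; "position": TCP position; "ee_rot": TCP orientation; "force": force on the tool from outside, world axes, zero at the start; "ft_torque": the same for the moment, N m; "width": opening from 0.0 (shut) to 1.0 (fully open); "gripper_force": force on a finger pad.
Only numpy, scipy, OpenCV 4.12 (cv2) and the standard library are available. Lean on these libraries where they do the work, as an engineer would, in place of code of your own. Each camera call takes 0.05 s, during which the arm holds its last target. There are 200 camera calls.

## Working session

There is one attempt and no reset: what is moved stays moved. The work goes in short steps, Python scripts to look and compute and a shell command to move; the robot and the scene stay as the last step left them, time stands still between calls to the robot, and variables do not carry over. Pictures are saved under pics/ and viewed, at most 14 in all, crops included, and the job is handed in when it is done.

```bash
ls; mkdir -p pics; cat > h.py <<'E'
import numpy as np, cv2
from scipy.spatial.transform import Rotation as R
from cell import readout, cams, workorder, spotter, arm
def shot(n,f=None):
    p=cams.get_image(n)
    if f: cv2.imwrite('pics/'+f,p['image'])
    return p
def K(p): return np.array([[p['fx'],0,p['cx']],[0,p['fy'],p['cy']],[0,0,1.]])
def pix(p,X):
    T=np.linalg.inv(p['cam_to_world']); X=np.atleast_2d(X)
    return cv2.projectPoints((X@T[:3,:3].T+T[:3,3]).astype(float),np.zeros(3),np.zeros(3),K(p),np.array(p['distortion'],float))[0][:,0]
def ground(p,uv,z):
    T=np.array(p['cam_to_world']); u=cv2.undistortPoints(np.array(uv,float).reshape(-1,1,2),K(p),np.array(p['distortion'],float))[:,0]
    d=np.c_[u,np.ones(len(u))]@T[:3,:3].T; o=T[:3,3]
    return o+d*((z-o[2])/d[:,2])[:,None]
def find(p,n):
    T=np.array(p['cam_to_world'])
    return [(round(b['score'],2),(T[:3,:3]@b['centre']+T[:3,3])) for b in spotter.boxes_of(p,n)]
E
python3 - <<'E'
from h import *
np.set_printoptions(precision=4,suppress=True)
for c in('scene','top'):
    p=shot(c,c+'0.png'); print(c,np.array(p['cam_to_world'])[:3,3])
    for n in 'stand doming_cube bench_block felt_mat punch_small punch_medium punch_large socket_small socket_medium socket_large'.split():
        for s,X in find(p,n)[:4]: print(n,s,X,pix(p,X)[0].round())
s=readout.observe(); print(s, arm.finger_overhang, R.from_rotvec(s['ee_rot']).as_matrix())
E
```

```text
pics
scene [-0.033   0.5873  1.0112]
stand 0.69 [ 0.5438 -0.2077  0.0182] [372. 209.]
doming_cube 0.95 [ 0.5544 -0.2538  0.0549] [382. 186.]
doming_cube 0.33 [0.5527 0.2732 0.0069] [214. 329.]
bench_block 0.69 [ 0.4732 -0.0065  0.0184] [336. 271.]
felt_mat 0.56 [0.5496 0.272  0.0054] [215. 330.]
punch_small 0.69 [ 0.4749 -0.0062  0.0188] [335. 271.]
punch_small 0.54 [ 0.568  -0.1825  0.0303] [358. 205.]
punch_small 0.44 [ 0.5872 -0.2946  0.0764] [383. 165.]
punch_medium 0.71 [ 0.4738 -0.0077  0.0218] [336. 270.]
punch_medium 0.71 [0.5543 0.2709 0.0033] [215. 329.]
punch_medium 0.58 [ 0.5416 -0.2907  0.0752] [397. 175.]
punch_large 0.79 [ 0.5635 -0.1911  0.0739] [363. 191.]
punch_large 0.64 [ 0.5747 -0.0919  0.0548] [330. 216.]
punch_large 0.56 [ 0.4806 -0.1352  0.0568] [373. 227.]
socket_small 0.62 [ 0.5826 -0.3144  0.0345] [388. 175.]
socket_large 0.46 [ 0.5722 -0.182   0.0309] [356. 204.]
top [ 0.498  -0.0298  0.8945]
stand 0.76 [ 0.5541 -0.2237  0.0204] [444. 223.]
doming_cube 0.81 [ 0.5746 -0.2529  0.0585] [465. 211.]
bench_block 0.64 [ 0.4819 -0.0114  0.0201] [333. 261.]
bench_b
[... 386 characters left out ...]
m 0.88 [ 0.5383 -0.3019  0.0315] [487. 231.]
socket_large 0.82 [ 0.5675 -0.1944  0.0328] [430. 216.]
{'clock': 1.1, 'joints': array([ 1.0314,  0.4345,  0.025 ,  1.5732, -0.0116,  1.134 , -0.0751]), 'dq': array([ 0.    , -0.0008,  0.0007,  0.0004,  0.0002, -0.0015, -0.0024]), 'joint_efforts': array([ -0.0009, -66.7689,   0.9839, -31.4824,  -0.0605,   0.0326,
         0.0001]), 'position': array([ 0.2644, -0.5663,  0.2922]), 'ee_rot': array([3.067 , 0.6806, 0.    ]), 'force': array([0.4487, 0.3712, 0.0555]), 'ft_torque': array([-0.0005,  0.0191,  0.0436]), 'gripper_force': 0.0, 'width': 0.9977200271268869} 0.0655 [[ 0.9061  0.423   0.    ]
 [ 0.423  -0.9061 -0.    ]
 [ 0.      0.     -1.    ]]
```

```bash
python3 - <<'E'
import cv2
a=cv2.imread('pics/top0.png'); b=cv2.imread('pics/scene0.png')
cv2.imwrite('pics/c1.png',cv2.resize(a[150:310,310:530],None,fx=3.6,fy=3.6,interpolation=2))
cv2.imwrite('pics/c2.png',cv2.resize(b[130:310,290:450],None,fx=3.3,fy=3.3,interpolation=2))
E
```

```text
(no output)
```

View pics/top0.png

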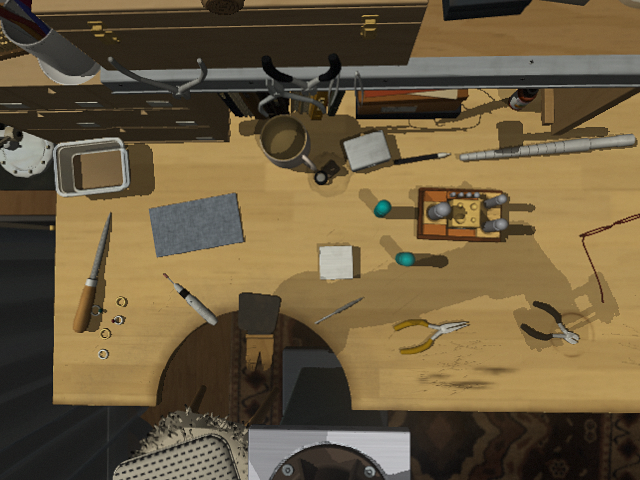

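View pics/c1.png

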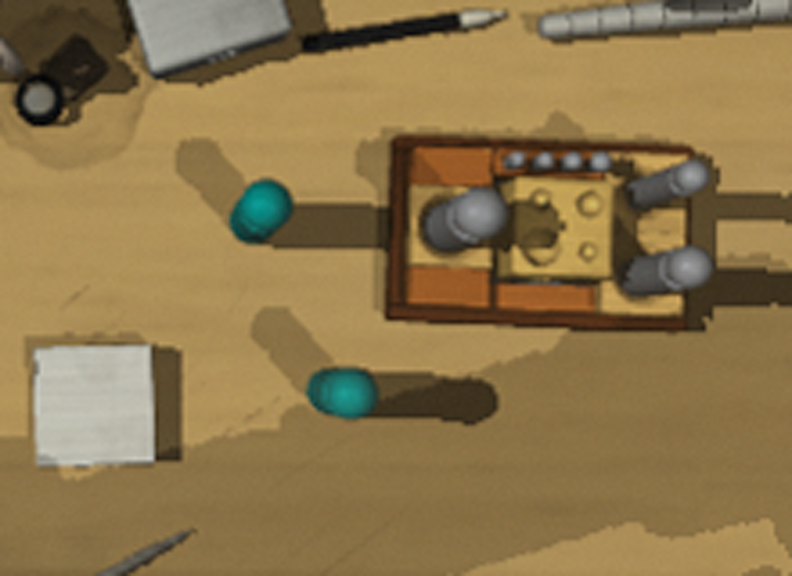

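View pics/c2.png

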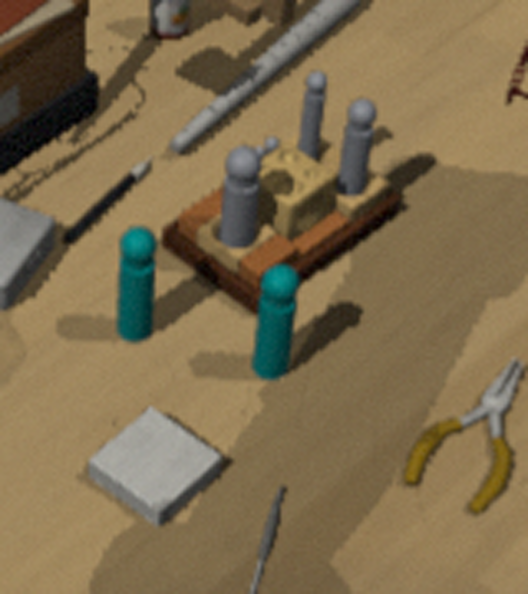

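The turquoise look-alikes stand at top-view pixels (384,208) and (404,259). The grey punches in the stand are large at (438,211), small at (494,201) and medium at (494,225), and those are the ones I want. The four thin glued punches are at about (465,195), and the look-alike flat block at (367,150) is not the bench block at (337,262). Next I take close crops to measure.

```bash
python3 - <<'E'
import cv2
a=cv2.imread('pics/top0.png'); b=cv2.imread('pics/scene0.png')
def grid(im,u0,v0,u1,v1,s,f):
    c=cv2.resize(im[v0:v1,u0:u1],None,fx=s,fy=s,interpolation=cv2.INTER_CUBIC)
    for u in range(u0,u1,10): cv2.putText(c,str(u),((u-u0)*s,8),0,.3,(0,0,255)); cv2.line(c,((u-u0)*s,0),((u-u0)*s,c.shape[0]),(255,255,0) ,1) if u%20==0 else 0
    for v in range(v0,v1,10): cv2.putText(c,str(v),(0,(v-v0)*s),0,.3,(0,0,255)); cv2.line(c,(0,(v-v0)*s),(c.shape[1],(v-v0)*s),(255,255,0),1) if v%20==0 else 0
    cv2.imwrite(f,c)
grid(a,412,180,516,250,7,'pics/d1.png')
grid(b,330,140,425,225,7,'pics/d2.png')
E
```

```text
(no output)
```

View pics/d1.png

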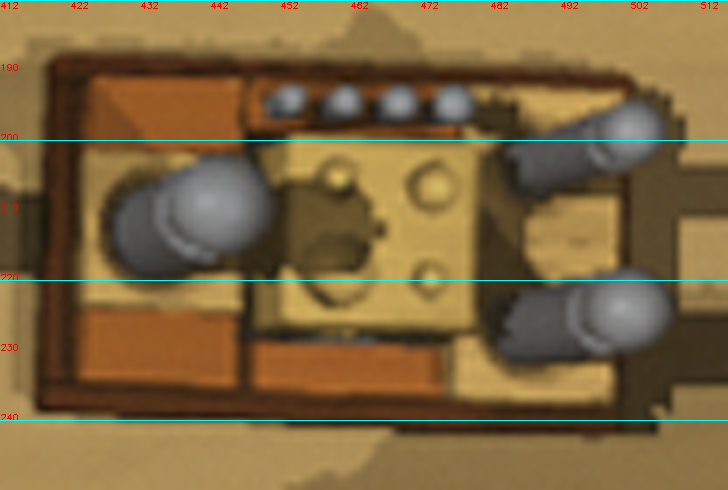

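View pics/d2.png

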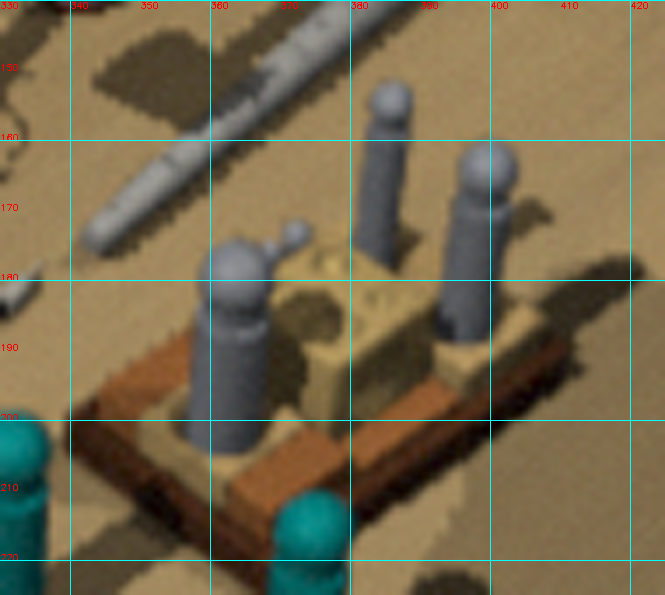

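The crops show ball centres in the top view at large (442.7,209), small (502.3,199) and medium (501.7,224). In the scene view they are at (363.6,179), (385.7,154.3) and (399.7,164). Cube top corners in the top view are about (453,200), (480,200), (480,227) and (452,226).

```bash
python3 - <<'E'
from h import *
from scipy.optimize import least_squares
np.set_printoptions(precision=4,suppress=True)
t=shot('top');s=shot('scene')
zb=dict(l=.100,m=.102,s=.104)
ut=dict(l=(442.7,209),s=(502.3,198.9),m=(501.7,224)); us=dict(l=(363.6,178.9),s=(385.7,154.3),m=(399.7,164))
for k in 'lsm': print(k,ground(t,[ut[k]],zb[k])[0],ground(s,[us[k]],zb[k])[0])
L=dict(l=(0,.05),s=(.021,-.05),m=(-.021,-.05))
def place(q,xy,z):
    c,sn=np.cos(q[2]),np.sin(q[2]); return [q[0]+c*xy[0]-sn*xy[1],q[1]+sn*xy[0]+c*xy[1],z]
def f(q):
    r=[]
    for k in 'lsm':
        X=place(q,L[k],zb[k]); r+=list(pix(t,X)[0]-ut[k])+list(pix(s,X)[0]-us[k])
    return np.array(r)
o=least_squares(f,[.556,-.24,0]); print('stand',o.x,o.fun.round(1))
for k in 'lsm': print(k,place(o.x,L[k],0))
def rect(p,uv,z):
    G=ground(p,uv,z); print(G.mean(0),np.linalg.norm(np.roll(G,-1,0)-G,axis=1), [np.degrees(np.arctan2(*(G[(i+1)%4]-G[i])[1::-1])).round(1) for i in range(4)])
rect(t,[(453.4,199.6),(480,199.7),(480,227.1),(452.4,226.4)],.06)
rect(t,[(319.2,246.4),(352.5,245.8),(353,278.6),(320,279.2)],.019)
rect(t,[(150,208),(236,193),(244,241),(158,256)],.004)
rect(s,[(337,252.7),(360,269),(338,288.5),(316.5,272)],.019)
print(ground(t,[(384,208)],.09),ground(t,[(403,259)],.09), t['fx'])
E
```

```text
l [ 0.5736 -0.204   0.1   ] [ 0.5727 -0.2024  0.1   ]
s [ 0.5905 -0.3056  0.104 ] [ 0.5899 -0.3024  0.104 ]
m [ 0.5471 -0.3048  0.102 ] [ 0.5448 -0.3008  0.102 ]
stand [ 0.571  -0.2542 -0.0448] [ 0.1  0.2  0.4 -0.5 -0.3  0.4  0.8 -0.5 -0.9 -0.4 -0.3 -1.1]
l [np.float64(0.5732540558754817), np.float64(-0.2042910200094895), 0]
s [np.float64(0.5897497791897471), np.float64(-0.3051319398403756), 0]
m [np.float64(0.5477920077834734), np.float64(-0.3032490116370496), 0]
[ 0.5696 -0.2559  0.06  ] [0.0482 0.0502 0.05   0.0493] [np.float64(-90.4), np.float64(179.4), np.float64(88.5), np.float64(-2.6)]
[ 0.4782 -0.0169  0.019 ] [0.0645 0.0633 0.0637 0.0635] [np.float64(-88.9), np.float64(-179.2), np.float64(91.2), np.float64(1.5)]
[0.5532 0.2619 0.004 ] [0.1771 0.0973 0.1763 0.0981] [np.float64(-80.4), np.float64(-170.1), np.float64(99.8), np.float64(10.4)]
[ 0.4715 -0.0105  0.019 ] [0.068  0.0733 0.0641 0.0724] [np.float64(-178.7), np.float64(91.5), np.float64(0.4), np.float64(-85.4)]
[[ 0.5766 -0.1029  0.09  ]] [[ 0.4862 -0.136   0.09  ]] 452.11192542695926
```

The rows are not in the units I measure in: shifts go in shares of 200 mm and turns go in shares of 4 rad. I convert before sending: 0.12 rad is 0.03.

```bash
cat > go.py <<'E'
import sys
from h import *
# usage: go.py x y z yaw : tool-frame delta from the measured pose after first turning
s=readout.observe(); M=R.from_rotvec(s['ee_rot']).as_matrix(); yaw=np.arctan2(M[1,0],M[0,0])
x,y,z,w=map(float,sys.argv[1:5]); d=np.array([x,y,z])-s['position']
t=[np.cos(w),np.sin(w)]; n=[np.sin(w),-np.cos(w)]
print('turn %.4f dx %.4f dy %.4f dz %.4f'%(yaw-w,d[:2]@t,d[:2]@n,-d[2]),'| pos',s['position'].round(4),'yaw %.4f'%yaw,'F',s['force'].round(1),'w %.3f'%s['width'],'g %.1f'%s['gripper_force'],'t %.1f'%s['clock'])
E
python3 -m creep '[{"turn": 0.03,"finger_gap": 0.6},{"turn": 0.03,"finger_gap": 0.6},{"turn": 0.03,"finger_gap": 0.6},{"turn": 0.0293,"finger_gap": 0.6}]'
python3 go.py 0.573 -0.204 0.22 -0.04
```

```text
clock: 1.6
position: [0.2644, -0.5663, 0.2923]
ee_rot: [3.141, -0.071, 0.0]
force: [0.1, -0.5, -0.6]
width: 0.701
gripper_force: 0.0
turn -0.0052 dx 0.2939 dy -0.3744 dz 0.0723 | pos [ 0.2644 -0.5663  0.2923] yaw -0.0452 F [ 0.1 -0.5 -0.6] w 0.701 g 0.0 t 1.6
```

Converted, -0.0235 m is -0.1175, 0.018 m is 0.09.

```bash
python3 -m creep '[{"tx": 0.09,"ty": -0.1175,"finger_gap": 0.6},{"tx": 0.09,"ty": -0.1175,"finger_gap": 0.6},{"tx": 0.09,"ty": -0.1175,"finger_gap": 0.6},{"tx": 0.09,"ty": -0.1175,"finger_gap": 0.6},{"tx": 0.09,"ty": -0.1175,"finger_gap": 0.6},{"tx": 0.09,"ty": -0.1175,"finger_gap": 0.6},{"tx": 0.09,"ty": -0.1175,"finger_gap": 0.6},{"tx": 0.09,"ty": -0.1175,"finger_gap": 0.6}]' >/dev/null
python3 -m creep '[{"tx": 0.0925,"ty": -0.1175,"finger_gap": 0.6},{"tx": 0.0925,"ty": -0.1175,"finger_gap": 0.6},{"tx": 0.0925,"ty": -0.1175,"finger_gap": 0.6},{"tx": 0.0925,"ty": -0.1175,"finger_gap": 0.6},{"tx": 0.0925,"ty": -0.1175,"finger_gap": 0.6},{"tx": 0.0925,"ty": -0.1175,"finger_gap": 0.6},{"tx": 0.0925,"ty": -0.1175,"finger_gap": 0.6},{"tx": 0.0925,"ty": -0.1175,"finger_gap": 0.6},{"tz": 0.15,"finger_gap": 0.6},{"tz": 0.15,"finger_gap": 0.6}]'
python3 go.py 0.573 -0.204 0.131 -0.045; python3 -c "
from h import *
shot('scene','s1.png')"
```

```text
clock: 3.4
position: [0.5726, -0.2012, 0.2323]
ee_rot: [3.141, -0.06, 0.004]
force: [-0.8, -0.7, -0.3]
width: 0.599
gripper_force: 0.0
turn 0.0071 dx 0.0005 dy 0.0028 dz 0.1013 | pos [ 0.5726 -0.2012  0.2323] yaw -0.0379 F [-0.8 -0.7 -0.3] w 0.599 g 0.0 t 3.4
```

```bash
python3 -m creep '[{"finger_gap": 0.6},{"finger_gap": 0.6}]' >/dev/null; python3 go.py 0.573 -0.204 0.131 -0.045; python3 -c "
from h import *
a=shot('scene')['image'];b=shot('top')['image']
cv2.imwrite('pics/s1.png',np.hstack([cv2.resize(x,None,fx=4,fy=4) for x in (a[110:220,320:420],b[160:270,400:500])]))"
```

```text
turn 0.0043 dx 0.0013 dy 0.0012 dz 0.1025 | pos [ 0.5718 -0.2028  0.2335] yaw -0.0407 F [0.5 0.1 1.6] w 0.601 g 0.0 t 3.6
```

View pics/s1.png

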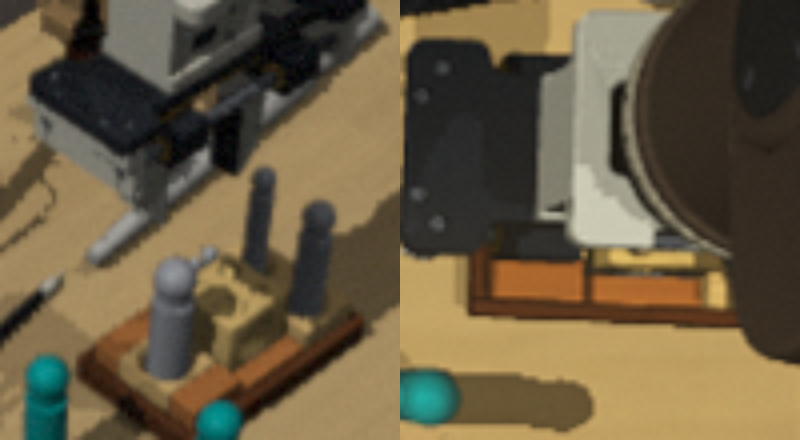

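The left half shows the gripper above the large punch, with open fingers either side of its top at about (175,270). Nothing is touching, so I descend.

Converted, 0.02 m is 0.1, 0.015 m is 0.075.

```bash
python3 -m creep '[{"tx": 0.0025,"ty": 0.0025,"tz": 0.1,"finger_gap": 0.6},{"tz": 0.1,"finger_gap": 0.6},{"tz": 0.1,"finger_gap": 0.6},{"tz": 0.1,"finger_gap": 0.6},{"tz": 0.075,"finger_gap": 0.6},{"tz": 0.03,"finger_gap": 0.6},{"finger_gap": 0.6},{"finger_gap": 0.6}]'; python3 go.py 0.573 -0.204 0.131 -0.045
python3 -m creep '[{"finger_gap": 0.4},{"finger_gap": 0.3},{"finger_gap": 0.2},{"finger_gap": 0.1},{"finger_gap": 0.1},{"finger_gap": 0.1}]' 25;python3 go.py 0.573 -0.204 0.131 -0.045
```

```text
clock: 4.55
position: [0.5724, -0.2032, 0.1324]
ee_rot: [3.14, -0.064, 0.003]
force: [0.1, -0.3, 0.7]
width: 0.597
gripper_force: 0.0
turn 0.0045 dx 0.0006 dy 0.0007 dz 0.0014 | pos [ 0.5724 -0.2032  0.1324] yaw -0.0405 F [ 0.1 -0.3  0.7] w 0.597 g 0.0 t 4.5
clock: 5.15
position: [0.5719, -0.203, 0.1314]
ee_rot: [3.141, -0.063, 0.0]
force: [0.5, -0.5, 1.8]
width: 0.272
gripper_force: 25.0
turn 0.0046 dx 0.0012 dy 0.0009 dz 0.0004 | pos [ 0.5719 -0.203   0.1314] yaw -0.0404 F [ 0.5 -0.5  1.8] w 0.272 g 25.0 t 5.2
```

Converted, -0.025 m is -0.125, -0.02 m is -0.1.

```bash
python3 -m creep '[{"tz": -0.025,"finger_gap": 0.1},{"tz": -0.05,"finger_gap": 0.1},{"tz": -0.1,"finger_gap": 0.1},{"tz": -0.125,"finger_gap": 0.1},{"tz": -0.125,"finger_gap": 0.1},{"tz": -0.125,"finger_gap": 0.1},{"tz": -0.05,"finger_gap": 0.1},{"tz": -0.02,"finger_gap": 0.1},{"finger_gap": 0.1}]'
python3 go.py 0.519 0.312 0.26 -0.0405
```

```text
clock: 6.05
position: [0.5715, -0.2028, 0.255]
ee_rot: [-3.141, 0.063, 0.001]
force: [-0.1, -0.5, -3.8]
width: 0.275
gripper_force: 25.0
turn 0.0002 dx -0.0733 dy -0.5123 dz -0.0050 | pos [ 0.5715 -0.2028  0.255 ] yaw -0.0403 F [-0.1 -0.5 -3.8] w 0.275 g 25.0 t 6.0
```

Converted, -0.03 m is -0.15, -0.02 m is -0.1.

```bash
python3 -m creep '[{"tx": -0.02,"ty": -0.05,"finger_gap": 0.1},{"tx": -0.02,"ty": -0.1,"finger_gap": 0.1},{"tx": -0.02,"ty": -0.15,"finger_gap": 0.1},{"tx": -0.02,"ty": -0.15,"finger_gap": 0.1},{"tx": -0.02,"ty": -0.15,"finger_gap": 0.1},{"tx": -0.02,"ty": -0.15,"finger_gap": 0.1},{"tx": -0.02,"ty": -0.15,"finger_gap": 0.1},{"tx": -0.02,"ty": -0.15,"finger_gap": 0.1},{"tx": -0.02,"ty": -0.15,"finger_gap": 0.1},{"tx": -0.02,"ty": -0.15,"finger_gap": 0.1}]' >/dev/null
python3 -m creep '[{"tx": -0.02,"ty": -0.15,"finger_gap": 0.1},{"tx": -0.02,"ty": -0.15,"finger_gap": 0.1},{"tx": -0.02,"ty": -0.15,"finger_gap": 0.1},{"tx": -0.02,"ty": -0.15,"finger_gap": 0.1},{"tx": -0.02,"ty": -0.15,"finger_gap": 0.1},{"tx": -0.02,"ty": -0.15,"finger_gap": 0.1},{"tx": -0.02,"ty": -0.15,"finger_gap": 0.1},{"tx": -0.02,"ty": -0.1,"finger_gap": 0.1},{"tx": -0.005,"ty": -0.06,"finger_gap": 0.1},{"finger_gap": 0.1}]' >/dev/null
python3 -m creep '[{"tz": 0.05,"finger_gap": 0.1},{"tz": 0.125,"finger_gap": 0.1},{"tz": 0.125,"finger_gap": 0.1},{"tz": 0.125,"finger_gap": 0.1},{"tz": 0.125,"finger_gap": 0.1},{"tz": 0.04,"finger_gap": 0.1},{"finger_gap": 0.1},{"finger_gap": 0.1}]'
python3 go.py 0.519 0.312 0.1234 -0.0405
```

```text
clock: 8.85
position: [0.5201, 0.3112, 0.138]
ee_rot: [-3.141, 0.065, -0.001]
force: [-0.2, 0.1, -3.9]
width: 0.276
gripper_force: 25.0
turn -0.0007 dx -0.0011 dy -0.0008 dz 0.0146 | pos [0.5201 0.3112 0.138 ] yaw -0.0412 F [-0.2  0.1 -3.9] w 0.276 g 25.0 t 8.8
```

Lowering slowly until the foot contacts the mat.

Converted, 0.005 m is 0.025, 0.004 m is 0.02.

```bash
python3 -m creep '[{"tz": 0.025,"finger_gap": 0.1},{"tz": 0.02,"finger_gap": 0.1},{"tz": 0.01,"finger_gap": 0.1},{"tz": 0.005,"finger_gap": 0.1},{"finger_gap": 0.1},{"finger_gap": 0.1}]'
python3 -m creep '[{"tz": 0.005,"finger_gap": 0.1},{"tz": 0.005,"finger_gap": 0.1},{"finger_gap": 0.1}]'; python3 -c "
from h import *
shot('top')
a=shot('scene')['image'];b=shot('top')['image']
cv2.imwrite('pics/s2.png',np.hstack([cv2.resize(x,None,fx=3,fy=3) for x in (a[250:400,130:260],b[150:300,120:250])]))"
```

```text
clock: 9.45
position: [0.5195, 0.3117, 0.1253]
ee_rot: [-3.141, 0.063, -0.0]
force: [0.6, 0.4, -3.7]
width: 0.273
gripper_force: 25.0
clock: 9.75
position: [0.5196, 0.3117, 0.1234]
ee_rot: [-3.141, 0.063, -0.0]
force: [-0.3, -0.4, -0.4]
width: 0.278
gripper_force: 25.0
```

View pics/s2.png

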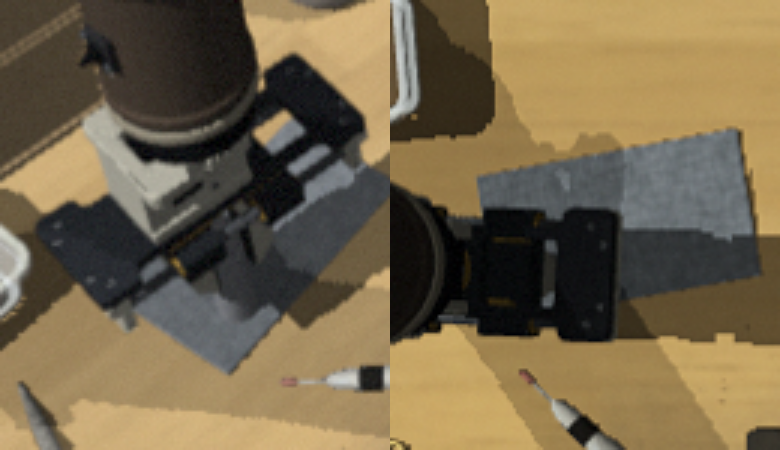

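Converted, -0.04 m is -0.2, -0.02 m is -0.1.

```bash
python3 -m creep '[{"finger_gap": 0.3},{"finger_gap": 0.35},{"finger_gap": 0.45},{"finger_gap": 0.5},{"finger_gap": 0.5},{"tz": -0.1,"finger_gap": 0.5},{"tz": -0.2,"finger_gap": 0.5},{"tz": -0.2,"finger_gap": 0.5},{"tz": -0.1,"finger_gap": 0.5},{"finger_gap": 0.5}]'
python3 go.py 0.590 -0.304 0.25 -0.0405;  python3 -c "
from h import *
a=shot('scene')['image']
cv2.imwrite('pics/s3.png',cv2.resize(a[230:400,130:300],None,fx=3,fy=3))"
```

```text
clock: 10.9
position: [0.5208, 0.3126, 0.2469]
ee_rot: [-3.137, 0.063, -0.008]
force: [1.1, 0.4, 0.1]
width: 0.499
gripper_force: 0.0
turn 0.0001 dx 0.0941 dy 0.6133 dz -0.0031 | pos [0.5208 0.3126 0.2469] yaw -0.0404 F [1.1 0.4 0.1] w 0.499 g 0.0 t 10.9
```

View pics/s3.png

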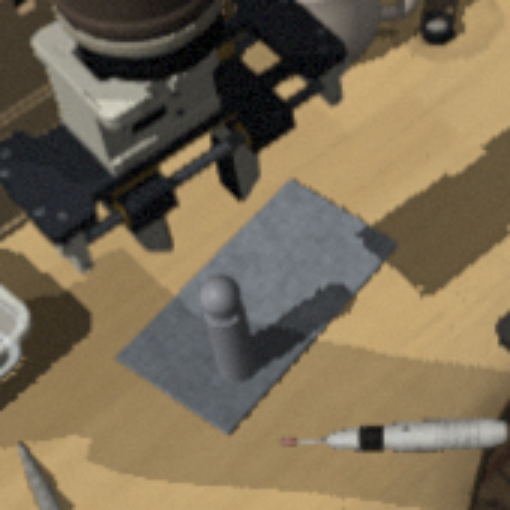

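The large punch stands upright on the mat at crop pixel (230,330). Next is the small one.

Converted, 0.04 m is 0.2, 0.006 m is 0.03.

```bash
python3 -m creep '[{"tx": 0.03,"ty": 0.2,"finger_gap": 0.5},{"tx": 0.03,"ty": 0.2,"finger_gap": 0.5},{"tx": 0.03,"ty": 0.2,"finger_gap": 0.5},{"tx": 0.03,"ty": 0.2,"finger_gap": 0.5},{"tx": 0.03,"ty": 0.2,"finger_gap": 0.5},{"tx": 0.03,"ty": 0.2,"finger_gap": 0.5},{"tx": 0.03,"ty": 0.2,"finger_gap": 0.5},{"tx": 0.03,"ty": 0.2,"finger_gap": 0.5},{"tx": 0.03,"ty": 0.2,"finger_gap": 0.5},{"tx": 0.03,"ty": 0.2,"finger_gap": 0.5}]' >/dev/null
python3 -m creep '[{"tx": 0.03,"ty": 0.2,"finger_gap": 0.5},{"tx": 0.03,"ty": 0.2,"finger_gap": 0.5},{"tx": 0.03,"ty": 0.2,"finger_gap": 0.5},{"tx": 0.03,"ty": 0.2,"finger_gap": 0.5},{"tx": 0.03,"ty": 0.2,"finger_gap": 0.5},{"tx": 0.02,"ty": 0.065,"finger_gap": 0.5},{"finger_gap": 0.5},{"finger_gap": 0.5},{"finger_gap": 0.5}]'
python3 go.py 0.590 -0.304 0.131 -0.0405
```

```text
clock: 12.85
position: [0.5889, -0.3024, 0.2427]
ee_rot: [-3.14, 0.059, 0.001]
force: [0.3, 0.1, 0.2]
width: 0.502
gripper_force: 0.0
turn 0.0027 dx 0.0012 dy 0.0016 dz 0.1117 | pos [ 0.5889 -0.3024  0.2427] yaw -0.0378 F [0.3 0.1 0.2] w 0.502 g 0.0 t 12.8
```

Converted, 0.025 m is 0.125, 0.02 m is 0.1, 0.002 rad is 0.0005.

```bash
python3 -m creep '[{"tx": 0.005,"ty": 0.005,"tz": 0.1,"turn": 0.0005,"finger_gap": 0.5},{"tz": 0.125,"finger_gap": 0.5},{"tz": 0.125,"finger_gap": 0.5},{"tz": 0.1,"finger_gap": 0.5},{"tz": 0.065,"finger_gap": 0.5},{"tz": 0.04,"finger_gap": 0.5},{"finger_gap": 0.5},{"finger_gap": 0.5}]' >/dev/null;python3 go.py 0.590 -0.304 0.131 -0.0405
python3 -m creep '[{"finger_gap": 0.3},{"finger_gap": 0.25},{"finger_gap": 0.2},{"finger_gap": 0.1},{"finger_gap": 0.05},{"finger_gap": 0.05},{"finger_gap": 0.05}]' 20 >/dev/null;python3 go.py 0.5776 0.2662 0.131 -0.0405
```

```text
turn -0.0015 dx -0.0002 dy -0.0016 dz 0.0020 | pos [ 0.5901 -0.3057  0.133 ] yaw -0.0420 F [-0.1  0.2  1.2] w 0.500 g 0.0 t 13.7
turn -0.0018 dx -0.0353 dy -0.5711 dz 0.0015 | pos [ 0.5898 -0.3059  0.1325] yaw -0.0423 F [-0.9 -0.4  2.7] w 0.174 g 20.0 t 14.3
```

```bash
python3 -m creep '[{"tz": -0.025,"finger_gap": 0.05},{"tz": -0.05,"finger_gap": 0.05},{"tz": -0.1,"finger_gap": 0.05},{"tz": -0.125,"finger_gap": 0.05},{"tz": -0.125,"finger_gap": 0.05},{"tz": -0.125,"finger_gap": 0.05},{"tz": -0.05,"finger_gap": 0.05},{"tz": -0.02,"finger_gap": 0.05},{"finger_gap": 0.05}]'
python3 -m creep '[{"tx": -0.0085,"ty": -0.05,"finger_gap": 0.05},{"tx": -0.0085,"ty": -0.1,"finger_gap": 0.05},{"tx": -0.0085,"ty": -0.15,"finger_gap": 0.05},{"tx": -0.0085,"ty": -0.15,"finger_gap": 0.05},{"tx": -0.0085,"ty": -0.15,"finger_gap": 0.05},{"tx": -0.0085,"ty": -0.15,"finger_gap": 0.05},{"tx": -0.0085,"ty": -0.15,"finger_gap": 0.05},{"tx": -0.0085,"ty": -0.15,"finger_gap": 0.05},{"tx": -0.0085,"ty": -0.15,"finger_gap": 0.05},{"tx": -0.0085,"ty": -0.15,"finger_gap": 0.05}]' >/dev/null
python3 -m creep '[{"tx": -0.0085,"ty": -0.15,"finger_gap": 0.05},{"tx": -0.0085,"ty": -0.15,"finger_gap": 0.05},{"tx": -0.0085,"ty": -0.15,"finger_gap": 0.05},{"tx": -0.0085,"ty": -0.15,"finger_gap": 0.05},{"tx": -0.0085,"ty": -0.15,"finger_gap": 0.05},{"tx": -0.0085,"ty": -0.15,"finger_gap": 0.05},{"tx": -0.0085,"ty": -0.15,"finger_gap": 0.05},{"tx": -0.0085,"ty": -0.15,"finger_gap": 0.05},{"tx": -0.0085,"ty": -0.15,"finger_gap": 0.05},{"tx": -0.0085,"ty": -0.1,"finger_gap": 0.05}]' >/dev/null
python3 -m creep '[{"tx": -0.005,"ty": -0.055,"finger_gap": 0.05},{"finger_gap": 0.05},{"tz": 0.05,"finger_gap": 0.05},{"tz": 0.125,"finger_gap": 0.05},{"tz": 0.125,"finger_gap": 0.05},{"tz": 0.125,"finger_gap": 0.05},{"tz": 0.1,"finger_gap": 0.05},{"tz": 0.05,"finger_gap": 0.05},{"finger_gap": 0.05},{"finger_gap": 0.05}]'
python3 go.py 0.5776 0.2662 0.1245 -0.0405
```

```text
clock: 15.25
position: [0.5895, -0.3057, 0.2561]
ee_rot: [-3.141, 0.066, 0.0]
force: [0.0, -0.3, -2.2]
width: 0.165
gripper_force: 20.0
clock: 18.25
position: [0.5793, 0.2656, 0.1417]
ee_rot: [3.141, -0.068, 0.001]
force: [0.4, 0.1, -1.1]
width: 0.167
gripper_force: 20.0
turn -0.0027 dx -0.0017 dy -0.0005 dz 0.0172 | pos [0.5793 0.2656 0.1417] yaw -0.0432 F [ 0.4  0.1 -1.1] w 0.167 g 20.0 t 18.2
```

Converted, 0.006 m is 0.03, 0.005 m is 0.025.

```bash
python3 -m creep '[{"tz": 0.03,"finger_gap": 0.05},{"tz": 0.025,"finger_gap": 0.05},{"tz": 0.015,"finger_gap": 0.05},{"tz": 0.005,"finger_gap": 0.05},{"finger_gap": 0.05},{"finger_gap": 0.05}]'
python3 -m creep '[{"tz": 0.005,"finger_gap": 0.05},{"tz": 0.0025,"finger_gap": 0.05},{"finger_gap": 0.05},{"finger_gap": 0.05}]'
```

```text
clock: 18.85
position: [0.5789, 0.2663, 0.1263]
ee_rot: [-3.141, 0.066, -0.0]
force: [-0.5, -0.9, -1.5]
width: 0.17
gripper_force: 20.0
clock: 19.25
position: [0.5788, 0.2663, 0.1247]
ee_rot: [3.141, -0.066, 0.0]
force: [0.0, 0.2, -1.2]
width: 0.167
gripper_force: 20.0
```

Converted, 0.0006 m is 0.003.

```bash
python3 -m creep '[{"tz": 0.003,"finger_gap": 0.05},{"finger_gap": 0.05},{"finger_gap": 0.05}]'
python3 -m creep '[{"tz": 0.003,"finger_gap": 0.05},{"finger_gap": 0.05},{"finger_gap": 0.05}]'
```

```text
clock: 19.55
position: [0.579, 0.2663, 0.1244]
ee_rot: [-3.141, 0.066, -0.001]
force: [-0.3, -0.4, 3.3]
width: 0.169
gripper_force: 20.0
clock: 19.85
position: [0.5791, 0.2664, 0.1244]
ee_rot: [-3.14, 0.067, -0.002]
force: [-1.1, -0.6, 7.9]
width: 0.168
gripper_force: 20.0
```

Converted, -0.04 m is -0.2, -0.02 m is -0.1.

```bash
python3 -m creep '[{"tz": -0.0025,"finger_gap": 0.2},{"finger_gap": 0.3},{"finger_gap": 0.4},{"finger_gap": 0.5},{"finger_gap": 0.5},{"tz": -0.1,"finger_gap": 0.5},{"tz": -0.2,"finger_gap": 0.5},{"tz": -0.2,"finger_gap": 0.5},{"tz": -0.1,"finger_gap": 0.5},{"finger_gap": 0.5}]'
python3 go.py 0.548 -0.304 0.25 -0.0425;  python3 -c "
from h import *
a=shot('scene')['image']
cv2.imwrite('pics/s4.png',cv2.resize(a[230:400,130:300],None,fx=3,fy=3))"
```

```text
clock: 20.85
position: [0.5803, 0.2671, 0.2478]
ee_rot: [-3.138, 0.067, -0.009]
force: [0.5, -0.6, -0.0]
width: 0.502
gripper_force: 0.0
turn 0.0001 dx -0.0080 dy 0.5719 dz -0.0022 | pos [0.5803 0.2671 0.2478] yaw -0.0424 F [ 0.5 -0.6 -0. ] w 0.502 g 0.0 t 20.9
```

View pics/s4.png

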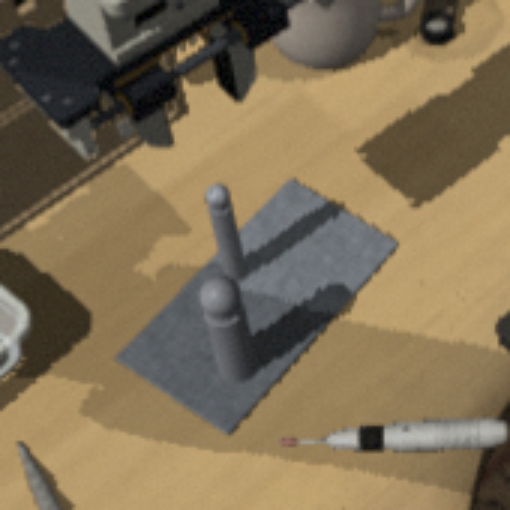

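Both punches stand on the mat, large at (230,330) and small at (225,232). Next is the medium one.

Converted, 0.04 m is 0.2, -0.0006 m is -0.003.

```bash
python3 -m creep '[{"tx": -0.003,"ty": 0.2,"finger_gap": 0.5},{"tx": -0.003,"ty": 0.2,"finger_gap": 0.5},{"tx": -0.003,"ty": 0.2,"finger_gap": 0.5},{"tx": -0.003,"ty": 0.2,"finger_gap": 0.5},{"tx": -0.003,"ty": 0.2,"finger_gap": 0.5},{"tx": -0.003,"ty": 0.2,"finger_gap": 0.5},{"tx": -0.003,"ty": 0.2,"finger_gap": 0.5},{"tx": -0.003,"ty": 0.2,"finger_gap": 0.5},{"tx": -0.003,"ty": 0.2,"finger_gap": 0.5},{"tx": -0.003,"ty": 0.2,"finger_gap": 0.5}]' >/dev/null
python3 -m creep '[{"tx": -0.003,"ty": 0.2,"finger_gap": 0.5},{"tx": -0.003,"ty": 0.2,"finger_gap": 0.5},{"tx": -0.003,"ty": 0.2,"finger_gap": 0.5},{"tx": -0.003,"ty": 0.2,"finger_gap": 0.5},{"ty": 0.065,"finger_gap": 0.5},{"finger_gap": 0.5},{"tz": 0.1,"finger_gap": 0.5},{"tz": 0.1,"finger_gap": 0.5},{"finger_gap": 0.5},{"finger_gap": 0.5}]'
python3 go.py 0.548 -0.304 0.131 -0.0405
```

```text
clock: 22.9
position: [0.5464, -0.3041, 0.2038]
ee_rot: [-3.14, 0.063, 0.002]
force: [-0.1, 0.1, 0.5]
width: 0.502
gripper_force: 0.0
turn 0.0002 dx 0.0016 dy -0.0001 dz 0.0728 | pos [ 0.5464 -0.3041  0.2038] yaw -0.0403 F [-0.1  0.1  0.5] w 0.502 g 0.0 t 22.9
```

Converted, 0.02 m is 0.1, 0.009 m is 0.045.

```bash
python3 -m creep '[{"tx": 0.005,"tz": 0.1,"finger_gap": 0.5},{"tz": 0.1,"finger_gap": 0.5},{"tz": 0.1,"finger_gap": 0.5},{"tz": 0.045,"finger_gap": 0.5},{"tz": 0.02,"finger_gap": 0.5},{"finger_gap": 0.5},{"finger_gap": 0.5}]' >/dev/null;python3 go.py 0.548 -0.304 0.131 -0.0405
python3 -m creep '[{"finger_gap": 0.35},{"finger_gap": 0.3},{"finger_gap": 0.2},{"finger_gap": 0.1},{"finger_gap": 0.05},{"finger_gap": 0.05},{"finger_gap": 0.05}]' 20 >/dev/null;python3 go.py 0.5377 0.2036 0.131 -0.0405
```

```text
turn -0.0017 dx 0.0001 dy -0.0021 dz 0.0011 | pos [ 0.5478 -0.3061  0.1321] yaw -0.0422 F [-0.6  0.5  0.5] w 0.501 g 0.0 t 23.6
turn -0.0013 dx -0.0303 dy -0.5082 dz 0.0001 | pos [ 0.5474 -0.3054  0.1311] yaw -0.0418 F [-0.5  4.2  3. ] w 0.223 g 19.9 t 24.3
```

Converted, -0.0015 m is -0.0075.

```bash
python3 -m creep '[{"ty": -0.0075,"finger_gap": 0.05},{"finger_gap": 0.05}]';python3 -m creep '[{"tz": -0.025,"finger_gap": 0.05},{"tz": -0.05,"finger_gap": 0.05},{"tz": -0.1,"finger_gap": 0.05},{"tz": -0.125,"finger_gap": 0.05},{"tz": -0.125,"finger_gap": 0.05},{"tz": -0.125,"finger_gap": 0.05},{"tz": -0.06,"finger_gap": 0.05},{"tz": -0.02,"finger_gap": 0.05},{"finger_gap": 0.05}]'
python3 -m creep '[{"tx": -0.008,"ty": -0.05,"finger_gap": 0.05},{"tx": -0.008,"ty": -0.1,"finger_gap": 0.05},{"tx": -0.008,"ty": -0.15,"finger_gap": 0.05},{"tx": -0.008,"ty": -0.15,"finger_gap": 0.05},{"tx": -0.008,"ty": -0.15,"finger_gap": 0.05},{"tx": -0.008,"ty": -0.15,"finger_gap": 0.05},{"tx": -0.008,"ty": -0.15,"finger_gap": 0.05},{"tx": -0.008,"ty": -0.15,"finger_gap": 0.05},{"tx": -0.008,"ty": -0.15,"finger_gap": 0.05},{"tx": -0.008,"ty": -0.15,"finger_gap": 0.05}]' >/dev/null
python3 -m creep '[{"tx": -0.008,"ty": -0.15,"finger_gap": 0.05},{"tx": -0.008,"ty": -0.15,"finger_gap": 0.05},{"tx": -0.008,"ty": -0.15,"finger_gap": 0.05},{"tx": -0.008,"ty": -0.15,"finger_gap": 0.05},{"tx": -0.008,"ty": -0.15,"finger_gap": 0.05},{"tx": -0.008,"ty": -0.15,"finger_gap": 0.05},{"tx": -0.008,"ty": -0.15,"finger_gap": 0.05},{"tx": -0.008,"ty": -0.1,"finger_gap": 0.05},{"tx": -0.005,"ty": -0.03,"finger_gap": 0.05},{"finger_gap": 0.05}]' >/dev/null
python3 -m creep '[{"tz": 0.05,"finger_gap": 0.05},{"tz": 0.125,"finger_gap": 0.05},{"tz": 0.125,"finger_gap": 0.05},{"tz": 0.125,"finger_gap": 0.05},{"tz": 0.1,"finger_gap": 0.05},{"tz": 0.05,"finger_gap": 0.05},{"finger_gap": 0.05},{"finger_gap": 0.05}]'
python3 go.py 0.5377 0.2036 0.1231 -0.0405
```

```text
clock: 24.5
position: [0.5473, -0.3048, 0.1311]
ee_rot: [3.14, -0.067, 0.0]
force: [-0.3, 0.6, 1.1]
width: 0.224
gripper_force: 19.9
clock: 25.4
position: [0.5471, -0.3045, 0.257]
ee_rot: [3.141, -0.067, -0.0]
force: [0.8, 0.3, -2.3]
width: 0.222
gripper_force: 19.9
clock: 28.2
position: [0.5393, 0.2019, 0.1425]
ee_rot: [-3.141, 0.068, -0.001]
force: [-0.4, 0.5, -1.2]
width: 0.223
gripper_force: 19.9
turn -0.0027 dx -0.0017 dy -0.0016 dz 0.0194 | pos [0.5393 0.2019 0.1425] yaw -0.0432 F [-0.4  0.5 -1.2] w 0.223 g 19.9 t 28.2
```

Converted, 0.006 m is 0.03, 0.004 m is 0.02.

```bash
python3 -m creep '[{"tz": 0.03,"finger_gap": 0.05},{"tz": 0.03,"finger_gap": 0.05},{"tz": 0.02,"finger_gap": 0.05},{"tz": 0.005,"finger_gap": 0.05},{"finger_gap": 0.05},{"finger_gap": 0.05}]'
python3 -m creep '[{"tz": 0.005,"finger_gap": 0.05},{"tz": 0.0025,"finger_gap": 0.05},{"finger_gap": 0.05},{"finger_gap": 0.05}]'
```

```text
clock: 28.8
position: [0.5389, 0.2025, 0.1251]
ee_rot: [-3.141, 0.066, -0.0]
force: [0.7, 0.3, -1.7]
width: 0.224
gripper_force: 19.9
clock: 29.2
position: [0.5389, 0.2024, 0.1236]
ee_rot: [3.141, -0.066, 0.0]
force: [1.1, -0.2, -2.5]
width: 0.221
gripper_force: 19.9
```

Converted, 0.0007 m is 0.0035.

```bash
python3 -m creep '[{"tz": 0.0035,"finger_gap": 0.05},{"finger_gap": 0.05},{"finger_gap": 0.05}]'
python3 -m creep '[{"tz": 0.0015,"finger_gap": 0.05},{"finger_gap": 0.05},{"finger_gap": 0.05}]'
```

```text
clock: 29.5
position: [0.539, 0.2025, 0.123]
ee_rot: [-3.141, 0.066, -0.001]
force: [1.4, 0.1, 0.9]
width: 0.217
gripper_force: 20.0
clock: 29.8
position: [0.5391, 0.2026, 0.1229]
ee_rot: [-3.141, 0.066, -0.001]
force: [-0.6, -1.0, 5.1]
width: 0.224
gripper_force: 20.0
```

Converted, -0.04 m is -0.2, -0.02 m is -0.1.

```bash
python3 -m creep '[{"tz": -0.0025,"finger_gap": 0.25},{"finger_gap": 0.35},{"finger_gap": 0.45},{"finger_gap": 0.5},{"finger_gap": 0.5},{"tz": -0.1,"finger_gap": 0.5},{"tz": -0.2,"finger_gap": 0.5},{"tz": -0.2,"finger_gap": 0.5},{"tz": -0.1,"finger_gap": 0.5},{"finger_gap": 0.95}]'
python3 go.py 0.57 -0.255 0.23 -0.0415;  python3 - <<'E'
from h import *
a=shot('scene')['image'];b=shot('top')['image']
cv2.imwrite('pics/s5.png',np.hstack([cv2.resize(a[230:350,150:250],None,fx=3,fy=4),cv2.resize(b[185:245,425:500],(480,480),interpolation=2)[:480]]))
E
```

```text
clock: 30.8
position: [0.5403, 0.2031, 0.2464]
ee_rot: [-3.138, 0.067, -0.009]
force: [0.1, 0.7, -0.5]
width: 0.544
gripper_force: 0.0
turn -0.0009 dx 0.0486 dy 0.4564 dz 0.0164 | pos [0.5403 0.2031 0.2464] yaw -0.0424 F [ 0.1  0.7 -0.5] w 0.544 g 0.0 t 30.8
```

View pics/s5.png

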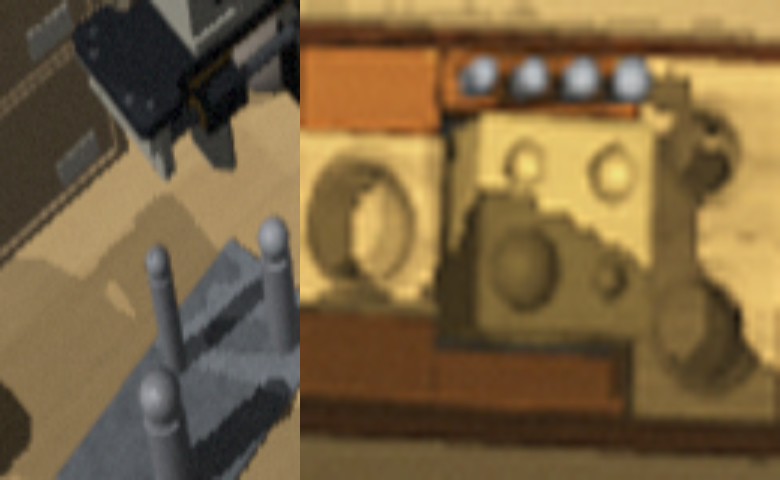

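All three punches stand on the mat. The right half shows the cube top with corners around (480,112), (655,118), (650,340) and (478,335), and the three empty sockets. I compute positions from these.

```bash
python3 - <<'E'
from h import *
np.set_printoptions(precision=4,suppress=True)
t=shot('top')
G=ground(t,[(453.1,199),(480.5,199.75),(479.7,227.5),(452.8,226.9)],.06); print(G.mean(0),G)
print(ground(t,[(434.5,213.5),(488.3,203.7),(488.6,226.6)],.034))
E
```

```text
[ 0.5695 -0.256   0.06  ] [[ 0.5958 -0.2319  0.06  ]
 [ 0.5942 -0.2816  0.06  ]
 [ 0.5434 -0.2796  0.06  ]
 [ 0.5445 -0.2309  0.06  ]]
[[ 0.5714 -0.2031  0.034 ]
 [ 0.5897 -0.3039  0.034 ]
 [ 0.5465 -0.304   0.034 ]]
```

Converted, 0.037 m is 0.185, 0.004 m is 0.02.

```bash
python3 -m creep '[{"tx": 0.02,"ty": 0.185,"finger_gap": 1},{"tx": 0.02,"ty": 0.185,"finger_gap": 1},{"tx": 0.02,"ty": 0.185,"finger_gap": 1},{"tx": 0.02,"ty": 0.185,"finger_gap": 1},{"tx": 0.02,"ty": 0.185,"finger_gap": 1},{"tx": 0.02,"ty": 0.185,"finger_gap": 1},{"tx": 0.02,"ty": 0.185,"finger_gap": 1},{"tx": 0.02,"ty": 0.185,"finger_gap": 1},{"tx": 0.02,"ty": 0.185,"finger_gap": 1},{"tx": 0.02,"ty": 0.185,"finger_gap": 1}]' >/dev/null
python3 -m creep '[{"tx": 0.02,"ty": 0.185,"finger_gap": 1},{"tx": 0.02,"ty": 0.185,"finger_gap": 1},{"ty": 0.06,"tz": 0.05,"finger_gap": 1},{"tz": 0.15,"finger_gap": 1},{"tz": 0.15,"finger_gap": 1},{"finger_gap": 1},{"finger_gap": 1}]'
python3 go.py 0.5695 -0.255 0.105 -0.042
```

```text
clock: 32.65
position: [0.567, -0.2546, 0.1721]
ee_rot: [-3.14, 0.066, 0.004]
force: [0.7, -0.8, 0.6]
width: 0.999
gripper_force: 0.0
turn 0.0003 dx 0.0025 dy 0.0003 dz 0.0671 | pos [ 0.567  -0.2546  0.1721] yaw -0.0417 F [ 0.7 -0.8  0.6] w 0.999 g 0.0 t 32.6
```

The rows are not in the units I measure in: shifts go in shares of 200 mm and turns go in shares of 4 rad. I convert before sending: 0.02 m is 0.1, 0.002 m is 0.01.

```bash
python3 -m creep '[{"tx": 0.01,"tz": 0.1,"finger_gap": 1},{"tz": 0.1,"finger_gap": 1},{"tz": 0.075,"finger_gap": 1},{"tz": 0.04,"finger_gap": 1},{"tz": 0.015,"finger_gap": 1},{"finger_gap": 1},{"finger_gap": 1}]';python3 go.py 0.5695 -0.255 0.105 -0.042
python3 -m creep '[{"finger_gap": 0.9},{"finger_gap": 0.8},{"finger_gap": 0.7},{"finger_gap": 0.62},{"finger_gap": 0.58},{"finger_gap": 0.54},{"finger_gap": 0.5},{"finger_gap": 0.45},{"finger_gap": 0.45}]' 45 ;python3 go.py 0.478 -0.015 0.105 0.015
```

```text
clock: 33.35
position: [0.57, -0.2555, 0.1079]
ee_rot: [3.14, -0.066, 0.002]
force: [0.6, -0.4, 0.5]
width: 1.002
gripper_force: 0.0
turn -0.0003 dx -0.0005 dy -0.0005 dz 0.0029 | pos [ 0.57   -0.2555  0.1079] yaw -0.0423 F [ 0.6 -0.4  0.5] w 1.002 g 0.0 t 33.4
clock: 34.25
position: [0.5696, -0.2547, 0.107]
ee_rot: [-3.14, 0.066, 0.0]
force: [-0.4, 3.1, 1.9]
width: 0.537
gripper_force: 45.0
turn -0.0568 dx -0.0880 dy -0.2410 dz 0.0020 | pos [ 0.5696 -0.2547  0.107 ] yaw -0.0418 F [-0.4  3.1  1.9] w 0.537 g 45.0 t 34.2
```

Converted, -0.01 m is -0.05, -0.007 m is -0.035.

```bash
python3 -m creep '[{"tz": -0.015,"finger_gap": 0.45},{"tz": -0.025,"finger_gap": 0.45},{"tz": -0.035,"finger_gap": 0.45},{"tz": -0.05,"finger_gap": 0.45},{"finger_gap": 0.45}]'; python3 -m creep '[{"tz": -0.05,"finger_gap": 0.45},{"tz": -0.1,"finger_gap": 0.45},{"tz": -0.1,"finger_gap": 0.45},{"tz": -0.1,"finger_gap": 0.45},{"tz": -0.1,"finger_gap": 0.45},{"tz": -0.05,"finger_gap": 0.45},{"tz": -0.025,"finger_gap": 0.45},{"finger_gap": 0.45}]'
python3 go.py 0.478 -0.015 0.116 0.015; python3 -c "
from h import *
t=shot('top'); np.set_printoptions(precision=4,suppress=True)
print(ground(t,[(319.2,246.4),(352.5,245.8),(353,278.6),(320,279.2)],.019).mean(0), find(t,'bench_block')[:2])
a=shot('scene')['image']
cv2.imwrite('pics/s6.png',cv2.resize(a[80:300,290:450],None,fx=2.5,fy=2.5))"
```

```text
clock: 34.75
position: [0.5704, -0.2559, 0.1339]
ee_rot: [3.14, -0.067, 0.004]
force: [1.2, -0.3, -7.8]
width: 0.539
gripper_force: 45.0
clock: 35.55
position: [0.5695, -0.2553, 0.2373]
ee_rot: [3.141, -0.066, 0.001]
force: [0.4, 0.1, -7.0]
width: 0.539
gripper_force: 45.0
turn -0.0573 dx -0.0879 dy -0.2417 dz 0.1213 | pos [ 0.5695 -0.2553  0.2373] yaw -0.0423 F [ 0.4  0.1 -7. ] w 0.539 g 45.0 t 35.5
[ 0.4782 -0.0169  0.019 ] [(0.97, array([ 0.4802, -0.0131,  0.0202])), (0.51, array([0.5289, 0.2993, 0.0774]))]
```

View pics/s6.png

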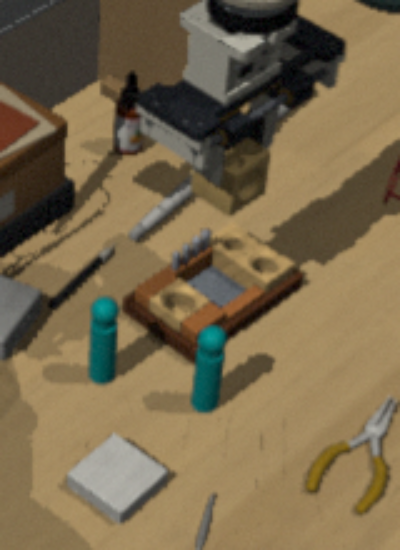

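The cube is held level above the stand. I carry it over to the block at crop pixel (118,478).

Converted, -0.02 m is -0.1, -0.01 m is -0.05, -0.017 rad is -0.0043.

```bash
python3 -m creep '[{"turn": -0.0038,"finger_gap": 0.45},{"turn": -0.0063,"finger_gap": 0.45},{"turn": -0.0043,"finger_gap": 0.45},{"finger_gap": 0.45},{"tx": -0.02,"ty": -0.05,"finger_gap": 0.45},{"tx": -0.035,"ty": -0.1,"finger_gap": 0.45},{"tx": -0.035,"ty": -0.1,"finger_gap": 0.45},{"tx": -0.035,"ty": -0.1,"finger_gap": 0.45},{"tx": -0.035,"ty": -0.1,"finger_gap": 0.45},{"tx": -0.035,"ty": -0.1,"finger_gap": 0.45}]' >/dev/null
python3 -m creep '[{"tx": -0.035,"ty": -0.1,"finger_gap": 0.45},{"tx": -0.035,"ty": -0.1,"finger_gap": 0.45},{"tx": -0.035,"ty": -0.1,"finger_gap": 0.45},{"tx": -0.035,"ty": -0.1,"finger_gap": 0.45},{"tx": -0.035,"ty": -0.1,"finger_gap": 0.45},{"tx": -0.035,"ty": -0.1,"finger_gap": 0.45},{"tx": -0.03,"ty": -0.05,"finger_gap": 0.45},{"finger_gap": 0.45},{"finger_gap": 0.45}]'
python3 go.py 0.4785 -0.016 0.116 0.015
```

```text
clock: 37.6
position: [0.4791, -0.0172, 0.2373]
ee_rot: [3.141, 0.023, 0.001]
force: [0.2, -0.5, -7.0]
width: 0.539
gripper_force: 45.0
turn -0.0004 dx -0.0006 dy -0.0012 dz 0.1213 | pos [ 0.4791 -0.0172  0.2373] yaw 0.0146 F [ 0.2 -0.5 -7. ] w 0.539 g 45.0 t 37.6
```

Converted, 0.025 m is 0.125, 0.02 m is 0.1.

```bash
python3 -m creep '[{"tz": 0.05,"finger_gap": 0.45},{"tz": 0.1,"finger_gap": 0.45},{"tz": 0.125,"finger_gap": 0.45},{"tz": 0.125,"finger_gap": 0.45},{"tz": 0.1,"finger_gap": 0.45},{"tz": 0.05,"finger_gap": 0.45},{"tz": 0.025,"finger_gap": 0.45},{"finger_gap": 0.45},{"finger_gap": 0.45}]'
python3 -m creep '[{"tz": 0.005,"finger_gap": 0.45},{"tz": 0.005,"finger_gap": 0.45},{"tz": 0.005,"finger_gap": 0.45},{"finger_gap": 0.45}]'; python3 go.py 0.4785 -0.016 0.116 0.015
```

```text
clock: 38.5
position: [0.4796, -0.0168, 0.1226]
ee_rot: [3.141, 0.023, 0.002]
force: [0.1, -0.8, -7.9]
width: 0.542
gripper_force: 45.0
clock: 38.9
position: [0.479, -0.0166, 0.1191]
ee_rot: [3.141, 0.023, 0.0]
force: [0.1, -0.0, -6.9]
width: 0.541
gripper_force: 45.0
turn -0.0003 dx -0.0005 dy -0.0006 dz 0.0031 | pos [ 0.479  -0.0166  0.1191] yaw 0.0147 F [ 0.1 -0.  -6.9] w 0.541 g 45.0 t 38.9
```

Converted, 0.0008 m is 0.004, 0.0007 m is 0.0035.

```bash
python3 -m creep '[{"tz": 0.004,"finger_gap": 0.45},{"tz": 0.0035,"finger_gap": 0.45},{"tz": 0.003,"finger_gap": 0.45},{"finger_gap": 0.45},{"finger_gap": 0.45}]'
python3 -m creep '[{"tz": 0.0025,"finger_gap": 0.45},{"finger_gap": 0.45},{"finger_gap": 0.45}]'; python3 -m creep '[{"tz": 0.0025,"finger_gap": 0.45},{"finger_gap": 0.45},{"finger_gap": 0.45}]'
```

```text
clock: 39.4
position: [0.479, -0.0166, 0.1169]
ee_rot: [3.141, 0.023, 0.0]
force: [0.1, 0.1, -7.9]
width: 0.539
gripper_force: 45.0
clock: 39.7
position: [0.479, -0.0167, 0.1164]
ee_rot: [3.141, 0.023, 0.0]
force: [0.7, 1.0, -7.0]
width: 0.543
gripper_force: 45.0
clock: 40.0
position: [0.4791, -0.0167, 0.116]
ee_rot: [3.141, 0.023, 0.0]
force: [-0.7, 0.1, -4.8]
width: 0.537
gripper_force: 45.0
```

Converted, 0.0004 m is 0.002.

```bash
python3 -m creep '[{"tz": 0.002,"finger_gap": 0.45},{"finger_gap": 0.45},{"finger_gap": 0.45}]'; python3 -m creep '[{"finger_gap": 0.56},{"finger_gap": 0.65},{"finger_gap": 0.8},{"finger_gap": 1},{"finger_gap": 1},{"finger_gap": 1},{"tz": -0.1,"finger_gap": 1},{"tz": -0.2,"finger_gap": 1},{"tz": -0.2,"finger_gap": 1},{"tz": -0.15,"finger_gap": 0.7}]' 20; python3 go.py 0.5388 0.2026 0.25 -0.0415
```

```text
clock: 40.3
position: [0.4791, -0.0167, 0.1159]
ee_rot: [3.141, 0.023, 0.001]
force: [-2.9, -1.6, 5.7]
width: 0.538
gripper_force: 45.0
clock: 41.3
position: [0.4793, -0.0166, 0.2478]
ee_rot: [-3.141, -0.023, -0.003]
force: [0.7, 0.1, -0.9]
width: 0.951
gripper_force: 0.0
turn 0.0563 dx 0.0504 dy -0.2214 dz -0.0022 | pos [ 0.4793 -0.0166  0.2478] yaw 0.0148 F [ 0.7  0.1 -0.9] w 0.951 g 0.0 t 41.3
```

Converted, -0.022 m is -0.11, 0.005 m is 0.025, 0.056 rad is 0.014.

```bash
python3 -m creep '[{"turn": 0.014,"finger_gap": 0.5},{"tx": 0.025,"ty": -0.11,"finger_gap": 0.5},{"tx": 0.025,"ty": -0.11,"finger_gap": 0.5},{"tx": 0.025,"ty": -0.11,"finger_gap": 0.5},{"tx": 0.025,"ty": -0.11,"finger_gap": 0.5},{"tx": 0.025,"ty": -0.11,"finger_gap": 0.5},{"tx": 0.025,"ty": -0.11,"finger_gap": 0.5},{"tx": 0.025,"ty": -0.11,"finger_gap": 0.5},{"tx": 0.025,"ty": -0.11,"finger_gap": 0.5},{"tx": 0.025,"ty": -0.11,"finger_gap": 0.5}]' >/dev/null;  python3 -m creep '[{"tx": 0.025,"ty": -0.11,"finger_gap": 0.5},{"finger_gap": 0.5},{"finger_gap": 0.5}]' >/dev/null
python3 go.py 0.5390 0.2026 0.123 -0.042
python3 - <<'E'
from h import *
np.set_printoptions(precision=4,suppress=True)
a=shot('scene');t=shot('top')
for p in(a,t): print(find(p,'doming_cube')[:1])
cv2.imwrite('pics/s7.png',np.hstack([cv2.resize(a['image'][220:310,280:380],(400,360)),cv2.resize(t['image'][230:290,305:365],(400,360),interpolation=2)]))
E
```

```text
turn 0.0016 dx 0.0011 dy -0.0015 dz 0.1222 | pos [0.5379 0.2012 0.2452] yaw -0.0404 F [-0.2 -0.7  0. ] w 0.500 g 0.0 t 42.6
[(0.63, array([ 0.4702, -0.0109,  0.0621]))]
[(0.65, array([ 0.4815, -0.0196,  0.0722]))]
```

View pics/s7.png

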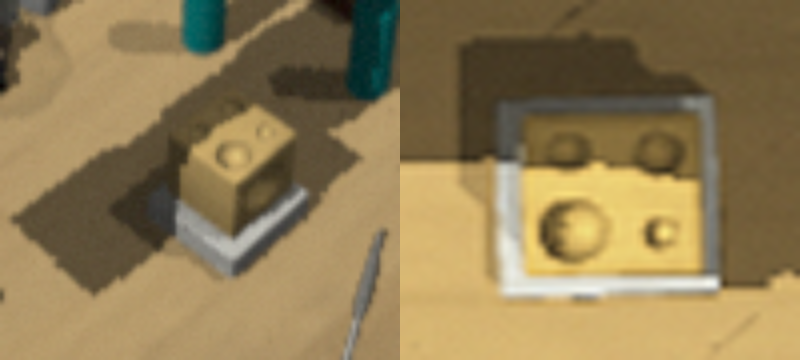

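The cube stands upright on the block, within about 2 mm of the middle. Now I return the medium punch.

Converted, 0.025 m is 0.125, 0.02 m is 0.1, 0.001 rad is 0.0003.

```bash
python3 -m creep '[{"tx": 0.005,"ty": -0.0065,"tz": 0.1,"turn": 0.0003,"finger_gap": 0.5},{"tz": 0.125,"finger_gap": 0.5},{"tz": 0.125,"finger_gap": 0.5},{"tz": 0.125,"finger_gap": 0.5},{"tz": 0.09,"finger_gap": 0.5},{"tz": 0.03,"finger_gap": 0.5},{"tz": 0.005,"finger_gap": 0.5},{"finger_gap": 0.5},{"finger_gap": 0.5}]' >/dev/null
python3 go.py 0.5390 0.2026 0.123 -0.042
```

```text
turn -0.0005 dx -0.0007 dy -0.0000 dz 0.0036 | pos [0.5397 0.2025 0.1266] yaw -0.0425 F [ 0.1 -0.2  0.2] w 0.502 g 0.0 t 43.7
```

```bash
python3 -m creep '[{"tx": -0.0025,"tz": 0.0125,"finger_gap": 0.5},{"finger_gap": 0.5},{"finger_gap": 0.4},{"finger_gap": 0.3},{"finger_gap": 0.2},{"finger_gap": 0.1},{"finger_gap": 0.05},{"finger_gap": 0.05},{"finger_gap": 0.05}]' 20
python3 -m creep '[{"tz": -0.025,"finger_gap": 0.05},{"tz": -0.05,"finger_gap": 0.05},{"tz": -0.1,"finger_gap": 0.05},{"tz": -0.125,"finger_gap": 0.05},{"tz": -0.125,"finger_gap": 0.05},{"tz": -0.125,"finger_gap": 0.05},{"tz": -0.1,"finger_gap": 0.05},{"tz": -0.03,"finger_gap": 0.05},{"finger_gap": 0.05}]'
python3 go.py 0.5473 -0.3042 0.26 -0.042
```

```text
clock: 44.6
position: [0.5386, 0.2024, 0.123]
ee_rot: [3.141, -0.066, -0.0]
force: [-0.2, 0.4, -0.4]
width: 0.224
gripper_force: 20.0
clock: 45.5
position: [0.5389, 0.2025, 0.26]
ee_rot: [-3.14, 0.066, -0.003]
force: [-0.3, 0.3, -3.2]
width: 0.222
gripper_force: 20.0
turn -0.0003 dx 0.0297 dy 0.5059 dz 0.0000 | pos [0.5389 0.2025 0.26  ] yaw -0.0423 F [-0.3  0.3 -3.2] w 0.222 g 20.0 t 45.5
```

Converted, 0.03 m is 0.15, 0.02 m is 0.1.

```bash
python3 -m creep '[{"tx": 0.008,"ty": 0.05,"finger_gap": 0.05},{"tx": 0.008,"ty": 0.1,"finger_gap": 0.05},{"tx": 0.008,"ty": 0.15,"finger_gap": 0.05},{"tx": 0.008,"ty": 0.15,"finger_gap": 0.05},{"tx": 0.008,"ty": 0.15,"finger_gap": 0.05},{"tx": 0.008,"ty": 0.15,"finger_gap": 0.05},{"tx": 0.008,"ty": 0.15,"finger_gap": 0.05},{"tx": 0.008,"ty": 0.15,"finger_gap": 0.05},{"tx": 0.008,"ty": 0.15,"finger_gap": 0.05},{"tx": 0.008,"ty": 0.15,"finger_gap": 0.05}]' >/dev/null
python3 -m creep '[{"tx": 0.008,"ty": 0.15,"finger_gap": 0.05},{"tx": 0.008,"ty": 0.15,"finger_gap": 0.05},{"tx": 0.008,"ty": 0.15,"finger_gap": 0.05},{"tx": 0.008,"ty": 0.15,"finger_gap": 0.05},{"tx": 0.008,"ty": 0.15,"finger_gap": 0.05},{"tx": 0.008,"ty": 0.15,"finger_gap": 0.05},{"tx": 0.008,"ty": 0.15,"finger_gap": 0.05},{"tx": 0.008,"ty": 0.1,"finger_gap": 0.05},{"tx": 0.005,"ty": 0.03,"finger_gap": 0.05},{"finger_gap": 0.05}]' >/dev/null
python3 -m creep '[{"tz": 0.05,"finger_gap": 0.05},{"tz": 0.125,"finger_gap": 0.05},{"tz": 0.125,"finger_gap": 0.05},{"tz": 0.1,"finger_gap": 0.05},{"tz": 0.04,"finger_gap": 0.05},{"finger_gap": 0.05},{"finger_gap": 0.05},{"finger_gap": 0.05}]'
python3 go.py 0.5473 -0.3042 0.131 -0.042
```

```text
clock: 48.3
position: [0.5477, -0.3044, 0.1722]
ee_rot: [3.14, -0.066, 0.003]
force: [-0.4, -0.9, -2.0]
width: 0.22
gripper_force: 20.0
turn 0.0001 dx -0.0004 dy -0.0002 dz 0.0412 | pos [ 0.5477 -0.3044  0.1722] yaw -0.0419 F [-0.4 -0.9 -2. ] w 0.220 g 20.0 t 48.3
```

Converted, 0.005 m is 0.025, 0.004 m is 0.02.

```bash
python3 -m creep '[{"tz": 0.025,"finger_gap": 0.05},{"tz": 0.025,"finger_gap": 0.05},{"tz": 0.025,"finger_gap": 0.05},{"tz": 0.02,"finger_gap": 0.05},{"tz": 0.015,"finger_gap": 0.05},{"tz": 0.015,"finger_gap": 0.05},{"finger_gap": 0.05}]'
python3 -m creep '[{"tz": 0.02,"finger_gap": 0.05},{"tz": 0.02,"finger_gap": 0.05},{"tz": 0.015,"finger_gap": 0.05},{"finger_gap": 0.05},{"finger_gap": 0.05}]'
python3 go.py 0.5473 -0.3042 0.131 -0.042
```

```text
clock: 49.0
position: [0.5468, -0.3044, 0.1455]
ee_rot: [-3.141, 0.066, 0.001]
force: [-0.0, 0.4, -2.7]
width: 0.224
gripper_force: 20.0
clock: 49.5
position: [0.547, -0.3044, 0.1349]
ee_rot: [-3.141, 0.066, 0.0]
force: [0.6, -0.2, -1.3]
width: 0.226
gripper_force: 20.0
turn -0.0003 dx 0.0003 dy -0.0002 dz 0.0039 | pos [ 0.547  -0.3044  0.1349] yaw -0.0423 F [ 0.6 -0.2 -1.3] w 0.226 g 20.0 t 49.5
```

Converted, 0.0015 m is 0.0075, 0.001 m is 0.005.

```bash
python3 -m creep '[{"tz": 0.0075,"finger_gap": 0.05},{"tz": 0.005,"finger_gap": 0.05},{"tz": 0.0025,"finger_gap": 0.05},{"finger_gap": 0.05}]'
python3 -m creep '[{"tz": 0.003,"finger_gap": 0.05},{"finger_gap": 0.05},{"finger_gap": 0.05}]'
python3 -m creep '[{"tz": 0.003,"finger_gap": 0.05},{"finger_gap": 0.05},{"finger_gap": 0.05}]'
```

```text
clock: 49.9
position: [0.547, -0.3044, 0.132]
ee_rot: [-3.141, 0.066, 0.0]
force: [0.8, 0.2, -1.9]
width: 0.221
gripper_force: 20.0
clock: 50.2
position: [0.547, -0.3044, 0.1315]
ee_rot: [3.141, -0.066, 0.0]
force: [0.0, -1.1, -0.8]
width: 0.221
gripper_force: 20.0
clock: 50.5
position: [0.5472, -0.3045, 0.1311]
ee_rot: [3.141, -0.066, 0.001]
force: [-0.1, 0.3, 0.8]
width: 0.219
gripper_force: 20.0
```

Seated at the pick height, 0.1311. I release it and fetch the small punch.

Converted, -0.04 m is -0.2, -0.02 m is -0.1.

```bash
python3 -m creep '[{"finger_gap": 0.25},{"finger_gap": 0.35},{"finger_gap": 0.45},{"finger_gap": 0.5},{"finger_gap": 0.5},{"tz": -0.1,"finger_gap": 0.5},{"tz": -0.2,"finger_gap": 0.5},{"tz": -0.2,"finger_gap": 0.5},{"tz": -0.1,"finger_gap": 0.5},{"finger_gap": 0.5}]' >/dev/null
python3 go.py 0.579 0.2664 0.25 -0.042
```

```text
turn -0.0004 dx 0.0065 dy -0.5723 dz 0.0046 | pos [ 0.5485 -0.3051  0.2546] yaw -0.0424 F [-0.3 -0.2 -0.6] w 0.498 g 0.0 t 51.5
```

Converted, -0.04 m is -0.2, 0.0005 m is 0.0025.

```bash
python3 -m creep '[{"tx": 0.0025,"ty": -0.2,"finger_gap": 0.5},{"tx": 0.0025,"ty": -0.2,"finger_gap": 0.5},{"tx": 0.0025,"ty": -0.2,"finger_gap": 0.5},{"tx": 0.0025,"ty": -0.2,"finger_gap": 0.5},{"tx": 0.0025,"ty": -0.2,"finger_gap": 0.5},{"tx": 0.0025,"ty": -0.2,"finger_gap": 0.5},{"tx": 0.0025,"ty": -0.2,"finger_gap": 0.5},{"tx": 0.0025,"ty": -0.2,"finger_gap": 0.5},{"tx": 0.0025,"ty": -0.2,"finger_gap": 0.5},{"tx": 0.0025,"ty": -0.2,"finger_gap": 0.5}]' >/dev/null
python3 -m creep '[{"tx": 0.0025,"ty": -0.2,"finger_gap": 0.5},{"tx": 0.0025,"ty": -0.2,"finger_gap": 0.5},{"ty": -0.2,"finger_gap": 0.5},{"ty": -0.2,"finger_gap": 0.5},{"ty": -0.06,"finger_gap": 0.5},{"finger_gap": 0.5},{"tz": 0.15,"finger_gap": 0.5},{"tz": 0.15,"finger_gap": 0.5},{"finger_gap": 0.5},{"finger_gap": 0.5}]' >/dev/null
python3 go.py 0.579 0.2664 0.1244 -0.042; python3 -c "
from h import *
a=shot('scene')['image'];b=shot('top')['image']
cv2.imwrite('pics/s8.png',np.hstack([cv2.resize(a[140:290,300:430],(390,450)),cv2.resize(a[230:380,130:260],(390,450))]))"
```

```text
turn -0.0022 dx 0.0015 dy -0.0015 dz 0.0664 | pos [0.5774 0.265  0.1908] yaw -0.0442 F [0.  0.7 0.1] w 0.505 g 0.0 t 53.5
```

View pics/s8.png

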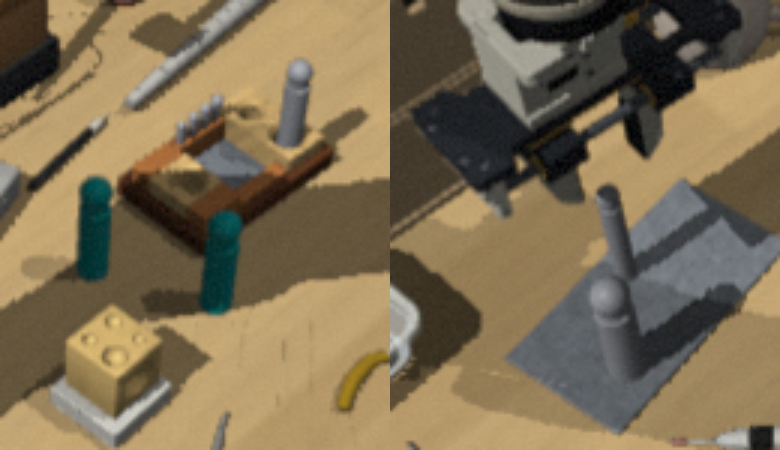

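The medium punch is upright in its socket at (293,100) and the cube is on the block at (113,360). Large and small are still standing on the mat.

Converted, 0.02 m is 0.1, 0.014 m is 0.07.

```bash
python3 -m creep '[{"tx": 0.0075,"ty": -0.005,"tz": 0.1,"finger_gap": 0.5},{"tz": 0.1,"finger_gap": 0.5},{"tz": 0.07,"finger_gap": 0.5},{"tz": 0.035,"finger_gap": 0.5},{"tz": 0.01,"finger_gap": 0.5},{"finger_gap": 0.5},{"finger_gap": 0.5}]' >/dev/null
python3 go.py 0.579 0.2664 0.1244 -0.042
```

```text
turn -0.0003 dx -0.0001 dy 0.0016 dz 0.0043 | pos [0.5792 0.268  0.1287] yaw -0.0423 F [ 0.3 -0.5  0. ] w 0.498 g 0.0 t 54.3
```

Converted, 0.003 m is 0.015, 0.001 m is 0.005.

```bash
python3 -m creep '[{"ty": 0.005,"tz": 0.015,"finger_gap": 0.5},{"finger_gap": 0.5},{"finger_gap": 0.4},{"finger_gap": 0.3},{"finger_gap": 0.2},{"finger_gap": 0.15},{"finger_gap": 0.1},{"finger_gap": 0.05},{"finger_gap": 0.05},{"finger_gap": 0.05}]' 20
python3 -m creep '[{"tz": -0.025,"finger_gap": 0.05},{"tz": -0.05,"finger_gap": 0.05},{"tz": -0.1,"finger_gap": 0.05},{"tz": -0.125,"finger_gap": 0.05},{"tz": -0.125,"finger_gap": 0.05},{"tz": -0.125,"finger_gap": 0.05},{"tz": -0.1,"finger_gap": 0.05},{"tz": -0.03,"finger_gap": 0.05},{"finger_gap": 0.05}]'
python3 go.py 0.5896 -0.3057 0.26 -0.042
```

```text
clock: 55.3
position: [0.5787, 0.2668, 0.1248]
ee_rot: [-3.141, 0.066, -0.0]
force: [-0.2, -0.7, 0.7]
width: 0.17
gripper_force: 20.0
clock: 56.2
position: [0.579, 0.2669, 0.262]
ee_rot: [-3.14, 0.066, -0.003]
force: [-0.4, -0.3, -2.1]
width: 0.168
gripper_force: 20.0
turn -0.0003 dx 0.0346 dy 0.5717 dz 0.0020 | pos [0.579  0.2669 0.262 ] yaw -0.0423 F [-0.4 -0.3 -2.1] w 0.168 g 20.0 t 56.2
```

Converted, 0.03 m is 0.15, 0.02 m is 0.1.

```bash
python3 -m creep '[{"tx": 0.008,"ty": 0.05,"finger_gap": 0.05},{"tx": 0.008,"ty": 0.1,"finger_gap": 0.05},{"tx": 0.008,"ty": 0.15,"finger_gap": 0.05},{"tx": 0.008,"ty": 0.15,"finger_gap": 0.05},{"tx": 0.008,"ty": 0.15,"finger_gap": 0.05},{"tx": 0.008,"ty": 0.15,"finger_gap": 0.05},{"tx": 0.008,"ty": 0.15,"finger_gap": 0.05},{"tx": 0.008,"ty": 0.15,"finger_gap": 0.05},{"tx": 0.008,"ty": 0.15,"finger_gap": 0.05},{"tx": 0.008,"ty": 0.15,"finger_gap": 0.05}]' >/dev/null
python3 -m creep '[{"tx": 0.008,"ty": 0.15,"finger_gap": 0.05},{"tx": 0.008,"ty": 0.15,"finger_gap": 0.05},{"tx": 0.008,"ty": 0.15,"finger_gap": 0.05},{"tx": 0.008,"ty": 0.15,"finger_gap": 0.05},{"tx": 0.008,"ty": 0.15,"finger_gap": 0.05},{"tx": 0.008,"ty": 0.15,"finger_gap": 0.05},{"tx": 0.008,"ty": 0.15,"finger_gap": 0.05},{"tx": 0.008,"ty": 0.15,"finger_gap": 0.05},{"tx": 0.008,"ty": 0.15,"finger_gap": 0.05},{"tx": 0.008,"ty": 0.1,"finger_gap": 0.05}]' >/dev/null
python3 -m creep '[{"tx": 0.01,"ty": 0.06,"finger_gap": 0.05},{"finger_gap": 0.05},{"tz": 0.05,"finger_gap": 0.05},{"tz": 0.125,"finger_gap": 0.05},{"tz": 0.125,"finger_gap": 0.05},{"tz": 0.1,"finger_gap": 0.05},{"tz": 0.04,"finger_gap": 0.05},{"finger_gap": 0.05},{"finger_gap": 0.05},{"finger_gap": 0.05}]'
python3 go.py 0.5896 -0.3057 0.1325 -0.042
```

```text
clock: 59.2
position: [0.5892, -0.3061, 0.1741]
ee_rot: [3.14, -0.066, 0.003]
force: [-0.0, -0.4, -1.7]
width: 0.169
gripper_force: 20.0
turn 0.0000 dx 0.0004 dy -0.0004 dz 0.0416 | pos [ 0.5892 -0.3061  0.1741] yaw -0.0420 F [-0.  -0.4 -1.7] w 0.169 g 20.0 t 59.2
```

Converted, 0.005 m is 0.025, 0.004 m is 0.02.

```bash
python3 -m creep '[{"tx": 0.0025,"ty": -0.0025,"tz": 0.025,"finger_gap": 0.05},{"tz": 0.025,"finger_gap": 0.05},{"tz": 0.025,"finger_gap": 0.05},{"tz": 0.02,"finger_gap": 0.05},{"tz": 0.015,"finger_gap": 0.05},{"tz": 0.015,"finger_gap": 0.05},{"finger_gap": 0.05}]'
python3 -m creep '[{"tz": 0.02,"finger_gap": 0.05},{"tz": 0.02,"finger_gap": 0.05},{"tz": 0.015,"finger_gap": 0.05},{"finger_gap": 0.05},{"finger_gap": 0.05}]'
python3 go.py 0.5896 -0.3057 0.1325 -0.042
```

```text
clock: 59.9
position: [0.5888, -0.3056, 0.1473]
ee_rot: [-3.141, 0.066, 0.001]
force: [-0.6, 0.1, -2.4]
width: 0.165
gripper_force: 20.0
clock: 60.4
position: [0.589, -0.3057, 0.1368]
ee_rot: [-3.141, 0.066, 0.0]
force: [0.2, 0.4, -0.5]
width: 0.165
gripper_force: 20.0
turn -0.0003 dx 0.0006 dy -0.0000 dz 0.0043 | pos [ 0.589  -0.3057  0.1368] yaw -0.0423 F [ 0.2  0.4 -0.5] w 0.165 g 20.0 t 60.4
```

Converted, 0.0015 m is 0.0075, 0.0006 m is 0.003.

```bash
python3 -m creep '[{"tz": 0.0075,"finger_gap": 0.05},{"tz": 0.0075,"finger_gap": 0.05},{"tz": 0.003,"finger_gap": 0.05},{"finger_gap": 0.05}]'
python3 -m creep '[{"tz": 0.003,"finger_gap": 0.05},{"finger_gap": 0.05},{"finger_gap": 0.05}]'
python3 -m creep '[{"tz": 0.003,"finger_gap": 0.05},{"finger_gap": 0.05},{"finger_gap": 0.05}]'
```

```text
clock: 60.8
position: [0.5889, -0.3057, 0.1331]
ee_rot: [-3.141, 0.066, 0.0]
force: [-0.0, 0.7, -1.3]
width: 0.168
gripper_force: 20.0
clock: 61.1
position: [0.5891, -0.3058, 0.1328]
ee_rot: [3.141, -0.066, 0.001]
force: [0.4, 0.5, 0.5]
width: 0.168
gripper_force: 20.0
clock: 61.4
position: [0.5893, -0.3058, 0.1328]
ee_rot: [3.14, -0.066, 0.001]
force: [-1.6, 0.3, 5.9]
width: 0.166
gripper_force: 20.0
```

Converted, -0.04 m is -0.2, -0.02 m is -0.1.

```bash
python3 -m creep '[{"tz": -0.0025,"finger_gap": 0.2},{"finger_gap": 0.3},{"finger_gap": 0.4},{"finger_gap": 0.5},{"finger_gap": 0.5},{"tz": -0.1,"finger_gap": 0.5},{"tz": -0.2,"finger_gap": 0.5},{"tz": -0.2,"finger_gap": 0.5},{"tz": -0.1,"finger_gap": 0.5},{"finger_gap": 0.55}]' >/dev/null
python3 go.py 0.5194 0.3117 0.25 -0.042
```

```text
turn -0.0004 dx -0.0970 dy -0.6146 dz 0.0065 | pos [ 0.5905 -0.3064  0.2565] yaw -0.0424 F [0.4 0.2 0.6] w 0.531 g 0.0 t 62.4
```

Converted, -0.04 m is -0.2, -0.006 m is -0.03.

```bash
python3 -m creep '[{"tx": -0.03,"ty": -0.2,"finger_gap": 0.55},{"tx": -0.03,"ty": -0.2,"finger_gap": 0.55},{"tx": -0.03,"ty": -0.2,"finger_gap": 0.55},{"tx": -0.03,"ty": -0.2,"finger_gap": 0.55},{"tx": -0.03,"ty": -0.2,"finger_gap": 0.55},{"tx": -0.03,"ty": -0.2,"finger_gap": 0.55},{"tx": -0.03,"ty": -0.2,"finger_gap": 0.55},{"tx": -0.03,"ty": -0.2,"finger_gap": 0.55},{"tx": -0.03,"ty": -0.2,"finger_gap": 0.55},{"tx": -0.03,"ty": -0.2,"finger_gap": 0.55}]' >/dev/null
python3 -m creep '[{"tx": -0.03,"ty": -0.2,"finger_gap": 0.55},{"tx": -0.03,"ty": -0.2,"finger_gap": 0.55},{"tx": -0.03,"ty": -0.2,"finger_gap": 0.55},{"tx": -0.03,"ty": -0.2,"finger_gap": 0.55},{"tx": -0.03,"ty": -0.2,"finger_gap": 0.55},{"tx": -0.03,"ty": -0.07,"finger_gap": 0.55},{"finger_gap": 0.55},{"tz": 0.15,"finger_gap": 0.55},{"finger_gap": 0.55},{"finger_gap": 0.55}]' >/dev/null
python3 go.py 0.5194 0.3117 0.1234 -0.042
```

```text
turn -0.0022 dx 0.0001 dy -0.0018 dz 0.0987 | pos [0.5192 0.3099 0.2221] yaw -0.0442 F [-0.7 -0.2  1.3] w 0.545 g 0.0 t 64.4
```

Converted, 0.025 m is 0.125, 0.02 m is 0.1.

```bash
python3 -m creep '[{"tz": 0.1,"finger_gap": 0.55},{"tz": 0.125,"finger_gap": 0.55},{"tz": 0.125,"finger_gap": 0.55},{"tz": 0.08,"finger_gap": 0.55},{"tz": 0.04,"finger_gap": 0.55},{"tz": 0.01,"finger_gap": 0.55},{"finger_gap": 0.55},{"finger_gap": 0.55}]' >/dev/null
python3 go.py 0.5194 0.3117 0.1234 -0.042
```

```text
turn -0.0005 dx -0.0002 dy 0.0004 dz 0.0043 | pos [0.5197 0.3121 0.1277] yaw -0.0425 F [-0.2  0.  -0.1] w 0.554 g 0.0 t 65.2
```

Converted, 0.003 m is 0.015.

```bash
python3 -m creep '[{"tz": 0.015,"finger_gap": 0.55},{"finger_gap": 0.55},{"finger_gap": 0.45},{"finger_gap": 0.35},{"finger_gap": 0.3},{"finger_gap": 0.25},{"finger_gap": 0.2},{"finger_gap": 0.1},{"finger_gap": 0.1},{"finger_gap": 0.1}]' 25
python3 -m creep '[{"tz": -0.025,"finger_gap": 0.1},{"tz": -0.05,"finger_gap": 0.1},{"tz": -0.1,"finger_gap": 0.1},{"tz": -0.125,"finger_gap": 0.1},{"tz": -0.125,"finger_gap": 0.1},{"tz": -0.125,"finger_gap": 0.1},{"tz": -0.1,"finger_gap": 0.1},{"tz": -0.03,"finger_gap": 0.1},{"finger_gap": 0.1}]'
python3 go.py 0.5717 -0.2033 0.26 -0.042
```

```text
clock: 66.2
position: [0.519, 0.3117, 0.1235]
ee_rot: [3.141, -0.067, -0.0]
force: [0.1, -0.8, 1.0]
width: 0.276
gripper_force: 25.0
clock: 67.1
position: [0.5192, 0.312, 0.2605]
ee_rot: [-3.14, 0.066, -0.002]
force: [-0.1, -0.3, -3.9]
width: 0.277
gripper_force: 25.0
turn -0.0003 dx 0.0741 dy 0.5127 dz 0.0005 | pos [0.5192 0.312  0.2605] yaw -0.0423 F [-0.1 -0.3 -3.9] w 0.277 g 25.0 t 67.1
```

Converted, 0.03 m is 0.15, 0.02 m is 0.1.

```bash
python3 -m creep '[{"tx": 0.02,"ty": 0.05,"finger_gap": 0.1},{"tx": 0.02,"ty": 0.1,"finger_gap": 0.1},{"tx": 0.02,"ty": 0.15,"finger_gap": 0.1},{"tx": 0.02,"ty": 0.15,"finger_gap": 0.1},{"tx": 0.02,"ty": 0.15,"finger_gap": 0.1},{"tx": 0.02,"ty": 0.15,"finger_gap": 0.1},{"tx": 0.02,"ty": 0.15,"finger_gap": 0.1},{"tx": 0.02,"ty": 0.15,"finger_gap": 0.1},{"tx": 0.02,"ty": 0.15,"finger_gap": 0.1},{"tx": 0.02,"ty": 0.15,"finger_gap": 0.1}]' >/dev/null
python3 -m creep '[{"tx": 0.02,"ty": 0.15,"finger_gap": 0.1},{"tx": 0.02,"ty": 0.15,"finger_gap": 0.1},{"tx": 0.02,"ty": 0.15,"finger_gap": 0.1},{"tx": 0.02,"ty": 0.15,"finger_gap": 0.1},{"tx": 0.02,"ty": 0.15,"finger_gap": 0.1},{"tx": 0.02,"ty": 0.15,"finger_gap": 0.1},{"tx": 0.02,"ty": 0.15,"finger_gap": 0.1},{"tx": 0.02,"ty": 0.1,"finger_gap": 0.1},{"tx": 0.01,"ty": 0.0625,"finger_gap": 0.1},{"finger_gap": 0.1}]' >/dev/null
python3 -m creep '[{"tz": 0.05,"finger_gap": 0.1},{"tz": 0.125,"finger_gap": 0.1},{"tz": 0.125,"finger_gap": 0.1},{"tz": 0.1,"finger_gap": 0.1},{"tz": 0.04,"finger_gap": 0.1},{"finger_gap": 0.1},{"finger_gap": 0.1},{"finger_gap": 0.1}]'
python3 go.py 0.5714 -0.2033 0.1314 -0.042
```

```text
clock: 69.9
position: [0.572, -0.2032, 0.1727]
ee_rot: [3.141, -0.066, 0.003]
force: [-1.1, 0.1, -3.6]
width: 0.28
gripper_force: 25.0
turn 0.0001 dx -0.0006 dy 0.0001 dz 0.0413 | pos [ 0.572  -0.2032  0.1727] yaw -0.0419 F [-1.1  0.1 -3.6] w 0.280 g 25.0 t 69.9
```

Converted, 0.005 m is 0.025, 0.004 m is 0.02.

```bash
python3 -m creep '[{"tz": 0.025,"finger_gap": 0.1},{"tz": 0.025,"finger_gap": 0.1},{"tz": 0.025,"finger_gap": 0.1},{"tz": 0.02,"finger_gap": 0.1},{"tz": 0.015,"finger_gap": 0.1},{"tz": 0.015,"finger_gap": 0.1},{"finger_gap": 0.1}]'
python3 -m creep '[{"tz": 0.02,"finger_gap": 0.1},{"tz": 0.02,"finger_gap": 0.1},{"tz": 0.015,"finger_gap": 0.1},{"finger_gap": 0.1},{"finger_gap": 0.1}]'
python3 go.py 0.5714 -0.2033 0.1314 -0.042
```

```text
clock: 70.6
position: [0.5711, -0.2033, 0.1461]
ee_rot: [-3.141, 0.066, 0.001]
force: [0.2, -0.6, -4.0]
width: 0.28
gripper_force: 25.0
clock: 71.1
position: [0.5713, -0.2033, 0.1355]
ee_rot: [3.141, -0.066, -0.0]
force: [-0.5, 0.2, -3.8]
width: 0.275
gripper_force: 25.0
turn -0.0003 dx 0.0001 dy -0.0001 dz 0.0041 | pos [ 0.5713 -0.2033  0.1355] yaw -0.0423 F [-0.5  0.2 -3.8] w 0.275 g 25.0 t 71.1
```

Converted, 0.0015 m is 0.0075, 0.0006 m is 0.003.

```bash
python3 -m creep '[{"tz": 0.0075,"finger_gap": 0.1},{"tz": 0.0075,"finger_gap": 0.1},{"tz": 0.003,"finger_gap": 0.1},{"finger_gap": 0.1}]'
python3 -m creep '[{"tz": 0.003,"finger_gap": 0.1},{"finger_gap": 0.1},{"finger_gap": 0.1}]'
python3 -m creep '[{"tz": 0.003,"finger_gap": 0.1},{"finger_gap": 0.1},{"finger_gap": 0.1}]'
```

```text
clock: 71.5
position: [0.5712, -0.2033, 0.1318]
ee_rot: [-3.141, 0.066, 0.0]
force: [0.2, 0.4, -3.9]
width: 0.28
gripper_force: 25.0
clock: 71.8
position: [0.5714, -0.2034, 0.1315]
ee_rot: [3.141, -0.066, 0.001]
force: [-1.1, -0.2, -1.3]
width: 0.277
gripper_force: 25.0
clock: 72.1
position: [0.5716, -0.2035, 0.1314]
ee_rot: [3.141, -0.067, 0.001]
force: [-2.1, 0.4, 5.3]
width: 0.276
gripper_force: 25.0
```

Converted, -0.04 m is -0.2, -0.03 m is -0.15.

```bash
python3 -m creep '[{"tz": -0.002,"finger_gap": 0.3},{"finger_gap": 0.4},{"finger_gap": 0.5},{"finger_gap": 0.55},{"finger_gap": 0.55},{"tz": -0.1,"finger_gap": 0.55},{"tz": -0.2,"finger_gap": 0.55},{"tz": -0.2,"finger_gap": 0.55},{"tz": -0.15,"finger_gap": 0.55},{"finger_gap": 0.55}]' >/dev/null
python3 -m creep '[{"ty": -0.2,"finger_gap": 0.55},{"ty": -0.2,"finger_gap": 0.55},{"ty": -0.2,"finger_gap": 0.55},{"ty": -0.2,"finger_gap": 0.55},{"ty": -0.2,"finger_gap": 0.55},{"ty": -0.2,"finger_gap": 0.55},{"ty": -0.2,"finger_gap": 0.55},{"ty": -0.2,"finger_gap": 0.55},{"ty": -0.2,"finger_gap": 0.55},{"ty": -0.2,"finger_gap": 0.55}]'
python3 - <<'E'
from h import *
np.set_printoptions(precision=4,suppress=True)
a=shot('scene')['image'];b=shot('top')['image']
cv2.imwrite('pics/s9.png',np.hstack([cv2.resize(a[140:300,300:430],(390,480)),cv2.resize(b[180:290,310:520],(410,480))]))
E
```

```text
clock: 74.1
position: [0.5878, 0.1978, 0.2603]
ee_rot: [3.14, -0.067, -0.001]
force: [0.0, 0.3, -0.2]
width: 0.551
gripper_force: 0.0
```

View pics/s9.png

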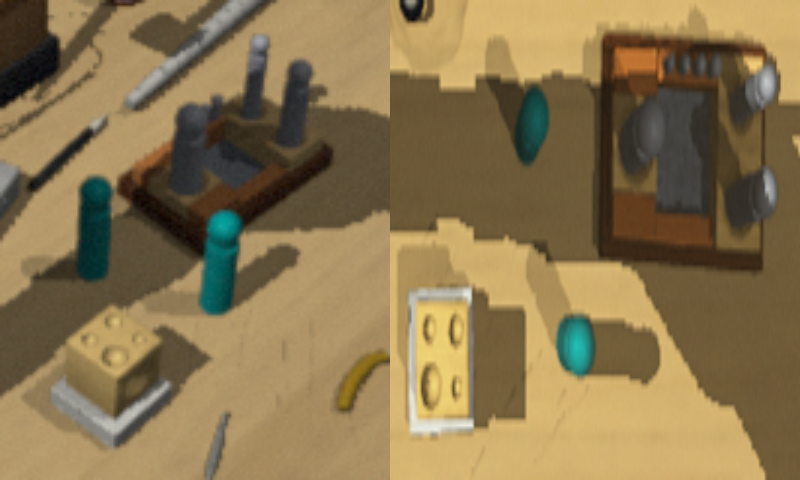

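All three punches are upright in their sockets and the cube stands on the block. The robot is touching nothing, so I hand the job in.

```bash
python3 -m creep '[{"finger_gap": 0.55},{"finger_gap": 0.55},{"finger_gap": 0.55}]' >/dev/null; python3 -c "
from h import *
print(workorder.sign_off())"
```

```text
the job is handed in; nothing more can be done
None
```

The job is handed in at about 74 of the 144 s: the cube stands upright on the bench block, roughly 2 mm off its middle, and all three punches are back upright, fully home in their own sockets; I got no verdict back.

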